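# Park the spindle spanner and hold the inching key

### The job

Before the polisher may be inched, its wheel spanner has to be locked in the interlock holder. Lay the spanner flat into the holder's slot, ring end first, slide it in until it stops and let go of it. Then take the red-handled key from the wooden block, push it fully home into the lock on top of the holder (the pins are sticky, so wiggle it if it hangs), turn it clockwise a quarter turn as far as it goes, so that the bolt drops through the spanner's ring, and finish still gripping the key and holding it turned against its return spring; leave the other things on the bench where they are.

Things in the scene. Friction and masses are not known exactly. Their poses are not given: they have to be found in the camera images.
- holder: Grey interlock holder fixed to the bench, 72 mm wide, 126 mm long, 72 mm high, on a dark foot plate. Origin on the bench straight under the bolt's axis; x is the direction in which the spanner slides in, y to the left of that, z up. The slot runs along x: straight part 37 mm wide, 12 mm high (floor 22 mm, ceiling 34 mm above the bench) from x = -36 mm to its end wall at x = +16.8 mm
- slot_mouth (a point): Centre of the slot's mouth, at x = -50 mm of the holder and 28 mm above the bench; axes as the holder's. A flared steel throat, about 50 mm wide and 20 mm high at the mouth, narrows over 14 mm to the 37 x 12 mm slot. Home, the spanner's ring is centred 50 mm inside the mouth on the slot's middle line, its end against the end wall
- bolt_top (a point): Top of the locking bolt, a vertical 7 mm steel pin with a red band. With the lock open it stands 15 mm out of a brass bush in the holder's cover (87 mm above the bench); it sinks almost flush as it drops through the spanner's ring. If the ring is not home under it, it lands on the spanner and the key cannot be turned
- lock_mouth (a point): Centre of the keyway at the surface of its square steel plate on top of the holder, 72 mm above the bench, 42 mm behind the bolt's axis; axes as the holder's. The slot is 20 mm along x by 7 mm along y, countersunk to 26 x 13 mm; the blade goes straight down, its width along that x, either way round. Home, the key's collar rests on the plate, the blade's end 25 mm deep; only then can it turn
- lock_plug (a joint): Turning of the lock: 0 is the keyway along the holder's x; it grows clockwise seen from above to a stop at 1.5 rad. A spring (0.02 to 0.065 N m) turns it back to 0. The key has about 0.1 rad of play in it. Two sprung pins in the keyway stick: each takes some 8 to 14 N to pass straight, less if the blade is rocked a mm or so along its width while pressing; the first is met about 14 mm deep. Turning lowers the bolt 10 mm per rad
- key: Key standing upright in the wooden block, 64 mm tall, 60 g. Origin at the lower end of its blade, z up to the handle, x along the blade's width. Steel blade 18 mm (x) by 5 mm (y) with a bevelled end, up to z = 16 mm; then a round 6 mm neck; red collar 22 mm across from z = 25 to 30 mm; flat red handle 36 mm (x) by 12 mm (y) from z = 34 to 64 mm
- key_grip (a point): Middle of the key's red handle, 50 mm above the blade's lower end; axes as the key's; the handle's flat faces, 12 mm apart, look along y
- key_block: Light wooden block fixed to the bench, 60 (x) by 90 (y) by 36 mm high, origin under its middle. The key stands 24 mm deep in a 20 by 7 mm slot at y = +16 mm, its blade's width along the block's y; three thin dark punches stand up to 36 mm out of the other half, at y = -22 to -36 mm
- spanner: Bright steel combination spanner lying flat on the bench, 34 x 214 x 9 mm, 0.13 to 0.2 kg. Origin at the middle of its underside; it lies along its y axis, the closed ring towards -y (its outer end at y = -107 mm), the open jaw towards +y. The straight shank is 15 mm wide, 1 to 7 mm above the underside; the centre of mass lies close to the origin
- spanner_ring (a point): Centre of the spanner's ring, 90.5 mm from its origin towards -y and 4.5 mm above the underside; ring 33 mm outside, hole about 13 mm
- parts_cabinet: Grey-green steel drawer cabinet at the back right, beside the holder, 404 x 261 mm, 272 mm high, one low drawer standing open; fixed, origin on the bench under its middle; keep the arm clear of it
- tape_measure: Yellow and black tape measure, 67 x 84 x 29 mm; bystander, origin under its middle
- tape_roll: Roll of black insulating tape lying flat, 64 mm across, 20 mm high; bystander, origin under its middle

How it is judged:
By the outcome, as a careful person would: the job done as asked, in the order asked, and still so for the second after the job is handed in, while the arm keeps its last pose, push and grip.
It also fails if it takes over 72 s, if anything falls off the work surface, if the arm or the gripper's body presses on something with over 40 N, if the wrist force passes 120 N, or if a joint passes its speed limit or range.

### The arm

A 6-joint arm with a two-finger parallel gripper is mounted at the origin on the work surface; the furniture and walls round the work are solid. World frame = base frame: x ahead of the robot, y to its left, z up, the work surface at z = 0. Lengths are in m, angles in degrees, forces in N, time in s.
With the tool pointing down it reaches from about 0.3 to 0.75 m from the base axis. Payload 8.5 kg.
Tool frame: the origin (TCP) lies at the very end of the fingers, on their centre line; the grasp point (between the pads) lies 19 mm behind it (env.grasp_offset is the distance from the TCP to the grasp point, in m); y points along the fingers, z is the direction in which the jaws open and shut, and the axes are right-handed (so a half turn about y gives the same grasp; the last joint's range is limited). The gripper opens to 85 mm and grips with 20 to 120 N. Pads are 22 mm wide; open, the fingers measure 114 mm over their backs; the gripper's body (76 mm by 85 mm) begins 54 mm behind the grasp point. The pads swing forward as they close: fully open they stand 13 mm farther back than shut.
Start: joints at [54.643, 21.807, 74.336, -0, 83.858, -12.336], TCP at [0.215, 0.506, 0.231] pointing down, gripper open.
Joint ranges: [-178.18, 178.18], [-50.72, 133.34], [12.68, 142.11], [-81.47, 261.47], [9.98, 163.14], [-165.26, 165.26]. Speed limits (degrees/s): [136.94, 136.94, 180, 180, 180, 180].

### API

Orientations are given as a 3x3 rotation matrix whose columns are the frame's x, y, z axes.
In Python, from rig import env gives the robot as it stands. The module is installed in compiled form; this text tells all that it offers.
- The arm moves only by the shell command python3 -m pendant 'ROWS' [FORCE]. ROWS is JSON, a list of rows, each a list of 3 entries, a list of its own where there are three numbers: the shift along the world's x, y, z as a fraction of full scale, then the turn about the world's z as a fraction of full scale, then the opening, from 0 (shut) to 1 (fully open). A call has 1 to 12 rows; each row shifts and turns the commanded pose from where the row before left it; what a row does not reach is not made up. Full scale, the value 1, is 30 mm for a shift and 5 degrees for a turn. A row lasts 1/12 s, in which the tool goes at most 41.7 mm and 7.16 degrees, less where a joint would pass 70% of its speed; a pose out of reach is approached as far as the arm can. A call with a number of a shift or a turn outside -1 to 1 is refused whole. A call with a gripper value outside its range is refused whole. The fingers move at their own pace and stop on an object; FORCE is the grip in N (left out, the last holds). Time passes only in rows, so rows that do not move let the fingers close. It gives the time, the measured TCP pose, the force and the opening at its end, in the units of the state.
- env.observe(): the state, without advancing time (a new reading comes with each control period).
- env.get_image(name): name is "scene" or "side" or "wrist"; returns (picture, depth): 400x640x3 uint8, red, green, blue; 400x640 float32, m along the optical axis (not along the pixel's ray), 0 where there is no reading.
- env.camera_model(name): a dict with "camera_matrix" (3x3 intrinsics, pixels), "R" (3x3) and "t" (3): a world point X has camera coordinates R X + t; the wrist camera has in their place "tool_from_camera" (4x4, takes a point from camera to tool coordinates, whose origin is the TCP and whose axes are the tool frame's). Camera axes: x right, y down, z forward; pixel columns grow to the right and rows downward; lengths in m; the calibration is good to about 2 mm. The wrist camera is an equidistant fisheye: a pixel r from the principal point sees the ray r / f radians off the axis. A picture is of the moment at which its call begins: read the wrist's pose just before it. camera_model takes no time and is no camera call.
- env.close_job(): hands the job in, once; it reports no verdict.
The state is a dict: "time_s": time; "q": joint angles; "qvel": joint speeds; "joint_efforts": joint torques, N m; "position": TCP position; "tool_rot": TCP orientation; "ft_force": force on the tool from outside, world axes, zero at the start; "wrist_torque": the same for the moment, N m; "grip_width": finger opening in m.
Only numpy, scipy, OpenCV 4.12 (cv2) and the standard library are available. Lean on these libraries where they do the work, as an engineer would, in place of code of your own. Each camera call takes 0.05 s, during which the arm holds its last target.

## Working session

There is one attempt and no reset: what is moved stays moved. The work goes in short steps, Python scripts to look and compute and a shell command to move; the robot and the scene stay as the last step left them, time stands still between calls to the robot, and variables do not carry over. Pictures are saved under pics/ and viewed, and the job is handed in when it is done.

```bash
mkdir -p pics; cat > h.py <<'E'
import numpy as np, cv2
from rig import env
def save(name,img,crop=None,scale=1):
    if crop: x0,y0,x1,y1=crop; img=img[y0:y1,x0:x1]
    img=cv2.resize(img,None,fx=scale,fy=scale,interpolation=cv2.INTER_CUBIC)
    cv2.imwrite('pics/'+name,img[:,:,::-1])
def w(cam,u,v,d):
    m=env.camera_model(cam);K=np.array(m['camera_matrix']);c=np.linalg.inv(K)@[u,v,1]*d
    return np.array(m['R']).T@(c-np.array(m['t']))
E
python3 - <<'E'
from h import *
np.set_printoptions(precision=4,suppress=True)
print(env.observe())
for n in ('scene','side','wrist'):
    p,d=env.get_image(n); save(n+'0.png',p); np.savez(n+'0.npz',p=p,d=d); print(n,env.camera_model(n))
E
```

```text
{'time_s': 0.0, 'q': array([ 54.6416,  21.8425,  74.3842,  -0.0002,  83.8577, -12.3349]), 'qvel': array([ 0.012 , -0.0519,  0.0005,  0.022 ,  0.0128,  0.0488]), 'joint_efforts': array([ -0.0008, -44.8471, -23.128 ,  -0.0003,   0.0049,  -0.    ]), 'position': array([0.2149, 0.506 , 0.2307]), 'tool_rot': array([[ 0.9203, -0.0008,  0.3911],
       [-0.3911, -0.0012,  0.9203],
       [-0.0003, -1.    , -0.0014]]), 'ft_force': array([0.224 , 0.456 , 0.6956]), 'wrist_torque': array([-0.0213,  0.0319,  0.0035]), 'grip_width': 0.08524421439366052}
scene {'camera_matrix': array([[516.3487,   0.    , 318.4467],
       [  0.    , 516.3487, 200.2844],
       [  0.    ,   0.    ,   1.    ]]), 'R': array([[ 0.0064, -0.9999, -0.0091],
       [-0.8495, -0.0006, -0.5276],
       [ 0.5276,  0.0111, -0.8494]]), 't': array([-0.0454,  0.5096,  1.2112])}
side {'camera_matrix': array([[391.5323,   0.    , 324.0912],
       [  0.    , 391.5323, 195.2807],
       [  0.    ,   0.    ,   1.    ]]), 'R': array([[ 0.8618, -0.5071, -0.0078],
       [-0.3427, -0.571 , -0.746 ],
       [ 0.3739,  0.6455, -0.666 ]]), 't': array([-0.5092,  0.238 ,  1.0621])}
wrist {'camera_matrix': array([[309.7069,   0.    , 320.6457],
       [  0.    , 309.7069, 199.213 ],
       [  0.    ,   0.    ,   1.    ]]), 'tool_from_camera': array([[-0.001 ,  0.9566,  0.2913, -0.0744],
       [-0.0007, -0.2913,  0.9566, -0.1428],
       [ 1.    ,  0.0007,  0.001 , -0.0008],
       [ 0.    ,  0.    ,  0.    ,  1.    ]])}
```

View pics/scene0.png

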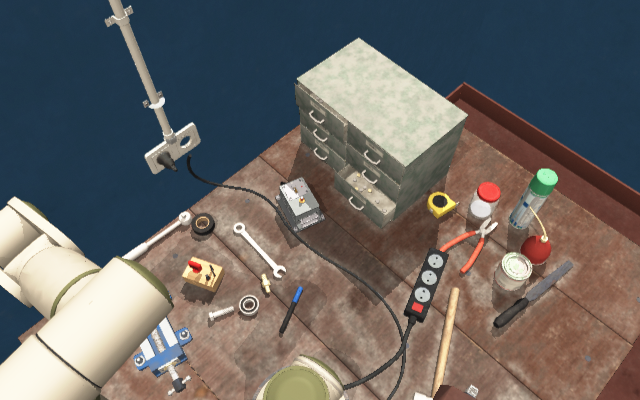

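View pics/side0.png

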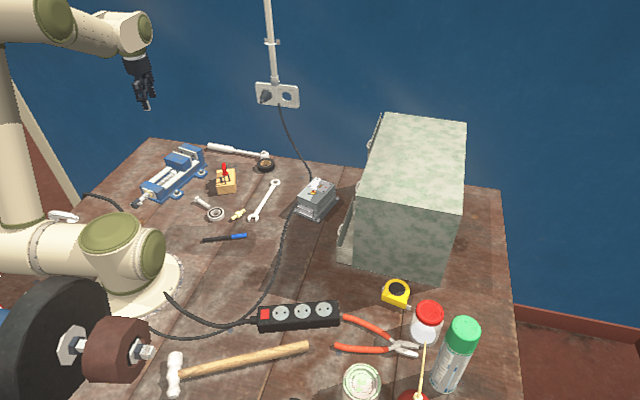

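View pics/wrist0.png

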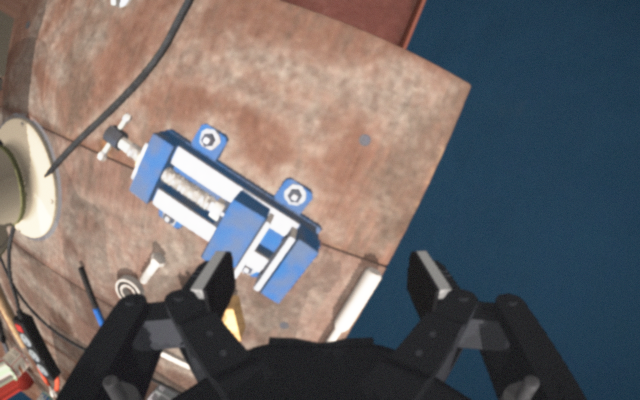

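```bash
python3 - <<'E'
from h import *
a=np.load('scene0.npz'); save('s0c.png',a['p'],(120,160,340,330),3.6)
b=np.load('side0.npz'); save('d0c.png',b['p'],(180,130,360,260),4.4)
E
```

```text
(no output)
```

View pics/s0c.png

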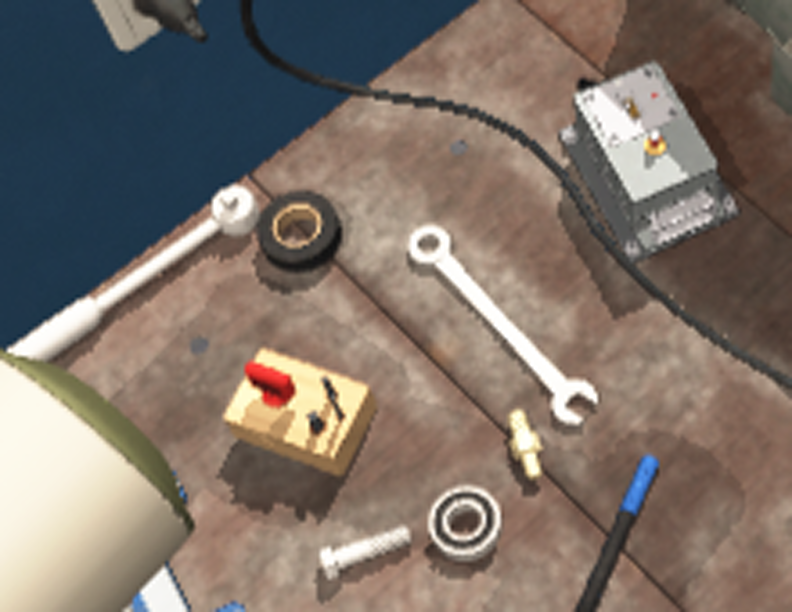

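View pics/d0c.png

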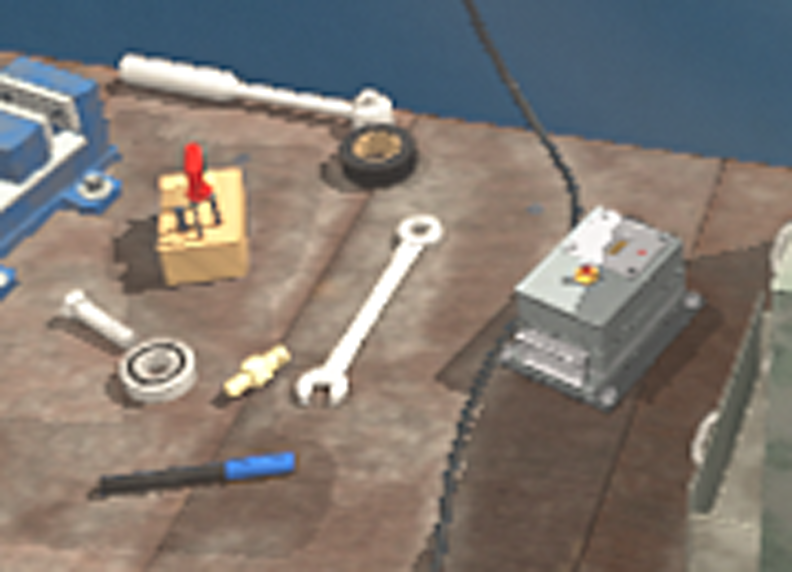

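```bash
python3 - <<'E'
from h import *
np.set_printoptions(precision=4,suppress=True)
def sc(cam,f,x0,y0,s,pts):
    a=np.load(f)
    for n,(u,v) in pts.items():
        U=x0+u/s;V=y0+v/s
        d=a['d'][int(round(V))-1:int(round(V))+2,int(round(U))-1:int(round(U))+2]
        P=w(cam,U,V,np.median(d[d>0]) if (d>0).any() else 1)
        print(cam,n,round(U,1),round(V,1),P)
sc('scene','scene0.npz',120,160,3.6,dict(ring=(430,243),jaw=(572,400),mid=(500,318),bolttop=(655,135),kway=(632,107),red=(654,95),cA=(577,98),cB=(655,63),cC=(718,160),cD=(628,197),keytop=(270,370),keyt2=(252,366),keyt3=(288,384),blkA=(262,350),blkB=(375,385),blkC=(340,470),blkD=(225,418),punch1=(325,380),tape=(300,228)))
sc('side','side0.npz',180,130,4.4,dict(ring=(420,229),jaw=(322,385),mid=(375,300),bolttop=(587,270),kway=(620,247),red=(642,252),cA=(602,208),cB=(684,245),cC=(601,330),cD=(518,290),keytop=(194,150)))
E
```

```text
scene ring 239.4 227.5 [0.5072 0.1842 0.0012]
scene jaw 278.9 271.1 [0.3718 0.0647 0.0015]
scene mid 258.9 248.3 [0.439  0.1234 0.0051]
scene bolttop 301.9 197.5 [0.5584 0.0033 0.0816]
scene kway 295.6 189.7 [0.5961 0.0231 0.0633]
scene red 301.7 186.4 [0.6015 0.0054 0.0724]
scene cA 280.3 187.2 [0.6033 0.0669 0.0652]
scene cB 301.9 177.5 [0.6336 0.0055 0.0701]
scene cC 319.4 204.4 [ 0.5848 -0.0446  0.0012]
scene cD 294.4 214.7 [0.5174 0.0241 0.0567]
scene keytop 195.0 262.8 [0.3613 0.2766 0.0765]
scene keyt2 190.0 261.7 [0.3642 0.2898 0.0771]
scene keyt3 200.0 266.7 [0.3549 0.2648 0.0664]
scene blkA 192.8 257.2 [0.397  0.2961 0.035 ]
scene blkB 224.2 266.9 [0.3839 0.2154 0.0014]
scene blkC 214.4 290.6 [0.3128 0.233  0.0071]
scene blkD 182.5 276.1 [0.3433 0.3169 0.0318]
scene punch1 210.3 265.6 [0.3602 0.2394 0.0619]
scene tape 203.3 223.3 [ 0.5221  0.2903 -0.0011]
side ring 275.5 182.0 [0.5058 0.192  0.0019]
side jaw 253.2 217.5 [0.3699 0.0684 0.0021]
side mid 265.2 198.2 [0.4391 0.1292 0.0054]
side bolttop 313.4 191.4 [0.5546 0.0028 0.0784]
side kway 320.9 186.1 [0.5966 0.0291 0.0621]
side red 325.9 187.3 [0.6014 0.0055 0.0725]
side cA 316.8 177.3 [0.6443 0.142  0.0002]
side cB 335.5 185.7 [0.6381 0.0071 0.0619]
side cC 316.6 205.0 [ 0.541  -0.0403  0.0614]
side cD 297.7 195.9 [0.5079 0.0199 0.0678]
side keytop 224.1 164.1 [0.3649 0.2869 0.0742]
```

```bash
python3 -m pendant '[[[0.5,-1,0.2],0.9,1],[[0.5,-1,0.2],0.9,1],[[0.5,-1,0.2],0.9,1],[[0.5,-1,0.2],0.9,1],[[0.5,-1,0.2],0.9,1],[[0.5,-1,0.2],0.9,1],[[0.5,-1,0.2],0.9,1],[[0.5,-1,0.2],0.9,1],[[0.5,-1,0.2],0.9,1],[[0.5,-1,0.2],0.9,1],[[0.5,-1,0],0.9,1],[[0.5,-1,0],0.9,1]]'
python3 -m pendant '[[[0,0,0],0,1],[[0,0,0],0,1]]'
cat >> h.py <<'E'
def wr(name):
    o=env.observe(); p,d=env.get_image('wrist')
    np.savez(name+'.npz',p=p,d=d,pos=o['position'],rot=o['tool_rot']); save(name+'.png',p)
    return o
def wray(a,u,v):
    m=env.camera_model('wrist');K=m['camera_matrix'];T=np.array(m['tool_from_camera'])
    x=(u-K[0,2])/K[0,0];y=(v-K[1,2])/K[1,1];th=np.hypot(x,y);r=np.array([x/th*np.sin(th),y/th*np.sin(th),np.cos(th)])
    R=a['rot'];return R@T[:3,3]+a['pos'], R@T[:3,:3]@r
def wz(a,u,v,z):
    o,d=wray(a,u,v); return o+d*(z-o[2])/d[2]
def wd(a,u,v):
    m=env.camera_model('wrist');T=np.array(m['tool_from_camera']);o,d=wray(a,u,v)
    c=(a['rot']@T[:3,:3])[:,2]; i,j=int(round(v)),int(round(u)); q=a['d'][i-1:i+2,j-1:j+2]; return o+d*np.median(q)/(d@c)
E
python3 - <<'E'
from h import *
o=wr('w1');print(o['position'],o['tool_rot'],o['time_s'],o['q'])
E
```

```text
time_s: 1.15
position: [0.3955, 0.1446, 0.2916]
tool_rot: [[0.855, 0.001, -0.518], [0.518, 0.0, 0.855], [0.001, -1.0, -0.0]]
ft_force: [0.6, 0.8, 0.5]
grip_width: 0.0856
time_s: 1.32
position: [0.3955, 0.1451, 0.2911]
tool_rot: [[0.859, -0.001, -0.512], [0.512, 0.0, 0.859], [-0.001, -1.0, 0.0]]
ft_force: [0.3, 0.1, 0.1]
grip_width: 0.0853
[0.39548383 0.1450715  0.29106423] [[ 8.59279750e-01 -7.12465967e-04 -5.11505429e-01]
 [ 5.11505587e-01  4.59517135e-05  8.59279950e-01]
 [-5.88703170e-04 -9.99999745e-01  4.03915700e-04]] 1.3167 [ 3.94422193e+00  6.18078933e+00  8.58743264e+01  5.43786932e-03
  8.79854278e+01 -1.16820139e+02]
```

View pics/w1.png

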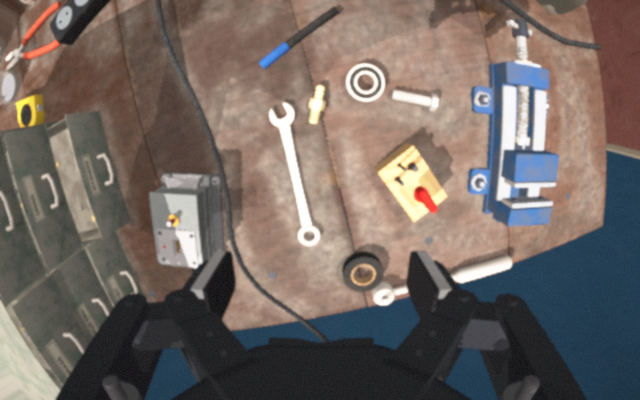

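```bash
python3 - <<'E'
from h import *
a=np.load('w1.npz'); save('w1h.png',a['p'],(130,160,250,280),5)
save('w1k.png',a['p'],(360,130,460,230),6)
save('w1s.png',a['p'],(250,90,340,260),3.5)
E
```

```text
(no output)
```

View pics/w1h.png

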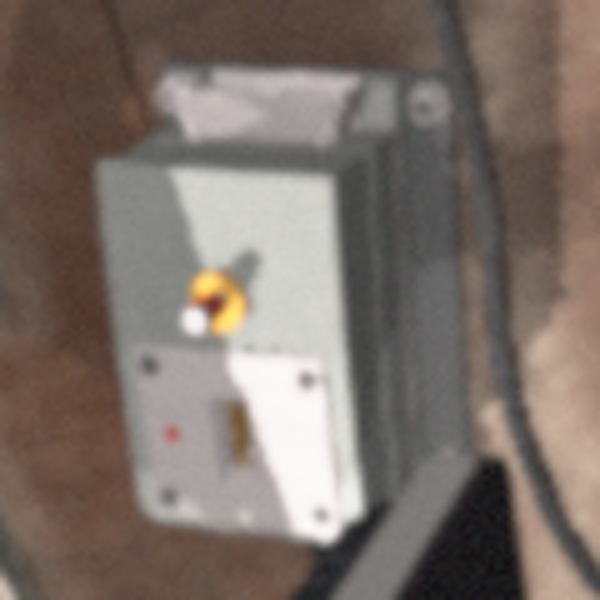

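View pics/w1k.png

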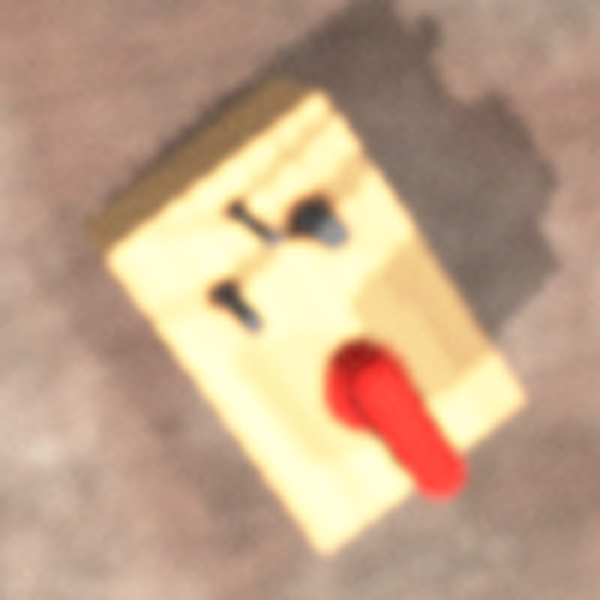

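View pics/w1s.png

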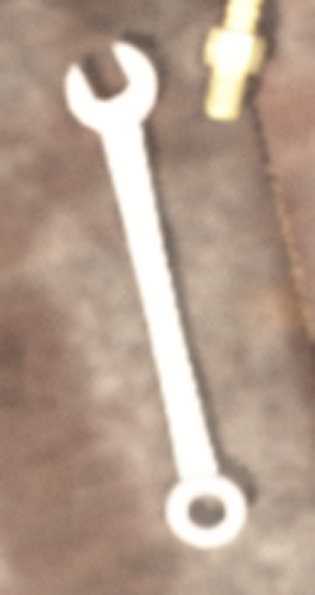

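```bash
python3 - <<'E'
from h import *
np.set_printoptions(precision=4,suppress=True)
a=np.load('w1.npz')
def go(x0,y0,s,pts):
    out={}
    for n,(u,v,z) in pts.items():
        U=x0+u/s-.5+.5/s;V=y0+v/s-.5+.5/s
        out[n]=wz(a,U,V,z); print(n,round(U,1),round(V,1),out[n],'depth',wd(a,U,V))
    return out
h=go(130,160,5,dict(bush=(218,303,.073),bolttop=(195,318,.087),kw=(236,432,.072),TL=(100,163,.072),TR=(335,172,.072),BL=(145,520,.072),BR=(335,540,.072),FL=(170,80,.01),FR=(430,85,.01)))
k=go(360,130,6,dict(A=(105,250,.036),B=(320,93,.036),C=(525,400,.036),D=(325,553,.036),hand1=(440,475,.076),hand0=(375,378,.076),collar=(357,375,.042)))
s=go(250,90,3.5,dict(ring=(207,511,.0045),ringend=(212,548,.0045),jawc=(108,85,.0045),jawL=(68,100,.0045),jawR=(157,80,.0045),sh1=(122,140,.006),sh2=(198,470,.006)))
def ang(p,q): d=q-p; return np.degrees(np.arctan2(d[1],d[0])),np.linalg.norm(d[:2])
print('hold',ang(h['bush'],h['kw']),ang(h['TL'],h['BL']),ang(h['TR'],h['BR']),ang(h['TR'],h['TL']),ang(h['bolttop'],h['kw']))
print('blk',ang(k['A'],k['B']),ang(k['B'],k['C']),ang(k['A'],k['D']),ang(k['D'],k['C']),np.mean([k[c] for c in 'ABCD'],0))
print('span',ang(s['jawc'],s['ring']),ang(s['sh1'],s['sh2']))
E
```

```text
bush 173.2 220.2 [0.553 0.007 0.073] depth [0.5496 0.0085 0.0786]
bolttop 168.6 223.2 [0.5522 0.0064 0.087 ] depth [0.5521 0.0064 0.0872]
kw 176.8 246.0 [0.5875 0.0254 0.072 ] depth [0.5929 0.0237 0.0644]
TL 149.6 192.2 [ 0.5357 -0.0406  0.072 ] depth [ 0.5372 -0.0417  0.0694]
TR 196.6 194.0 [0.5013 0.0227 0.072 ] depth [0.5057 0.0205 0.0627]
BL 158.6 263.6 [0.6332 0.0088 0.072 ] depth [ 0.6932 -0.0105  0.0001]
BR 196.6 267.6 [0.6027 0.064  0.072 ] depth [0.4179 0.0929 0.3184]
FL 163.6 175.6 [ 0.5327 -0.0531  0.01  ] depth [ 0.5324 -0.0529  0.0106]
FR 215.6 176.6 [0.4908 0.0237 0.01  ] depth [0.4918 0.0231 0.0072]
A 377.1 171.2 [0.3636 0.2131 0.036 ] depth [0.3647 0.2165 0.0232]
B 412.9 145.1 [0.3081 0.2353 0.036 ] depth [0.3061 0.2466 0.0013]
C 447.1 196.3 [0.3395 0.3205 0.036 ] depth [0.3403 0.3397 0.0004]
D 413.8 221.8 [0.3962 0.2994 0.036 ] depth [0.402  0.3166 0.0006]
hand1 432.9 208.8 [0.3623 0.2921 0.076 ] depth [0.3623 0.2922 0.0757]
hand0 422.1 192.6 [0.3527 0.2665 0.076 ] depth [0.3527 0.267  0.0749]
collar 419.1 192.1 [0.3564 0.2775 0.042 ] depth [0.3546 0.2651 0.0705]
rin
[... 539 characters left out ...]
86856562974386)) (np.float64(26.91899268252869), np.float64(0.10930287086280434)) (np.float64(22.193283693277834), np.float64(0.10947435674190865)) (np.float64(-61.5117391930831), np.float64(0.07205548511935354)) (np.float64(28.26499791784195), np.float64(0.040115411682673595))
blk (np.float64(158.15854872230818), np.float64(0.05981099890362579)) (np.float64(69.76135216279658), np.float64(0.09081411671207403)) (np.float64(69.3316335287262), np.float64(0.09227098942608798)) (np.float64(159.5541956402829), np.float64(0.06048001941251542)) [0.3519 0.2671 0.036 ]
span (np.float64(42.52280339069557), np.float64(0.18407891135026075)) (np.float64(42.40839625778838), np.float64(0.14154369923602475))
```

```bash
python3 -m pendant '[[[0.165,-0.075,-0.79],0.29,0.6],[[0.165,-0.075,-0.79],0.29,0.6],[[0.165,-0.075,-0.79],0.29,0.6],[[0.165,-0.075,-0.79],0.29,0.6],[[0.165,-0.075,-0.79],0.29,0.6],[[0.165,-0.075,-0.79],0.29,0.6],[[0.165,-0.075,-0.79],0.29,0.6],[[0.165,-0.075,-0.79],0.29,0.6],[[0,0,0],0,0.6],[[0,0,0],0,0.6]]'
python3 - <<'E'
from h import *
o=wr('w2');print(o['position'],o['tool_rot'],o['time_s'])
E
```

```text
time_s: 2.2
position: [0.434, 0.1292, 0.1016]
tool_rot: [[0.736, -0.002, -0.677], [0.677, 0.0, 0.736], [-0.002, -1.0, 0.002]]
ft_force: [-1.0, 0.1, 0.6]
grip_width: 0.0512
[0.43395319 0.1291569  0.10155517] [[ 7.36288934e-01 -2.28044458e-03 -6.76663436e-01]
 [ 6.76665367e-01  1.04264094e-04  7.36290684e-01]
 [-1.60851840e-03 -9.99997394e-01  1.61986637e-03]] 2.2
```

View pics/w2.png

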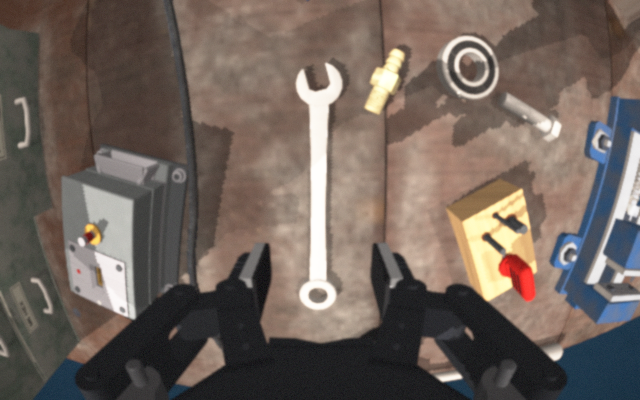

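```bash
python3 - <<'E'
from h import *
np.set_printoptions(precision=4,suppress=True)
a=np.load('w2.npz')
r=wz(a,317.5,293.5,.0045); j=wz(a,319.5,84,.0045); s1=wz(a,319.5,115,.006);s2=wz(a,317.5,265,.006)
for n,p in dict(r=r,j=j,s1=s1,s2=s2).items(): print(n,p)
d=r-j;print(np.degrees(np.arctan2(d[1],d[0])),np.linalg.norm(d)); d=s2-s1;print(np.degrees(np.arctan2(d[1],d[0])))
# triangulate ring with w1
b=np.load('w1.npz')
def tri(rs):
    A=np.zeros((3,3));y=np.zeros(3)
    for o,d in rs: P=np.eye(3)-np.outer(d,d);A+=P;y+=P@o
    return np.linalg.solve(A,y)
print(tri([wray(a,317.5,293.5),wray(b,308.8,235.6)]),tri([wray(a,93,238),wray(b,173.2,220.2)]),tri([wray(a,99,276),wray(b,176.8,246)]))
u=(r-j)/np.linalg.norm(r-j); print('origin',r-u*.0905)
save('w2h.png',a['p'],(50,140,200,330),3.1);save('w2k.png',a['p'],(430,170,550,310),4.2)
E
```

```text
r [0.5013 0.1873 0.0045]
j [0.3657 0.0653 0.0045]
s1 [0.3834 0.0815 0.006 ]
s2 [0.4781 0.1662 0.006 ]
42.00029700998482 0.18242483868569898
41.79257290804067
[0.5025 0.1882 0.0025] [0.5506 0.0092 0.0773] [0.5916 0.0246 0.0662]
origin [0.4341 0.1268 0.0045]
```

View pics/w2h.png

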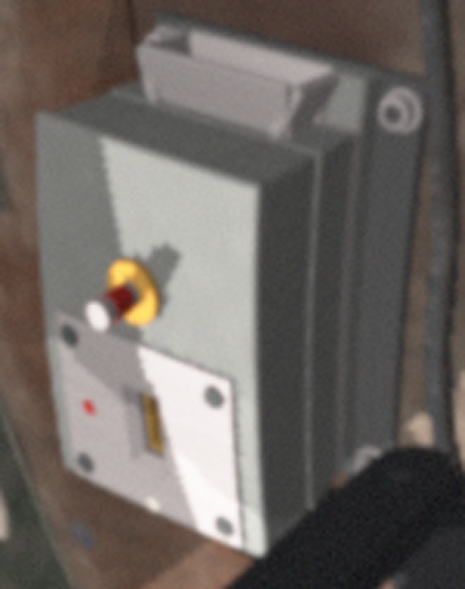

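View pics/w2k.png

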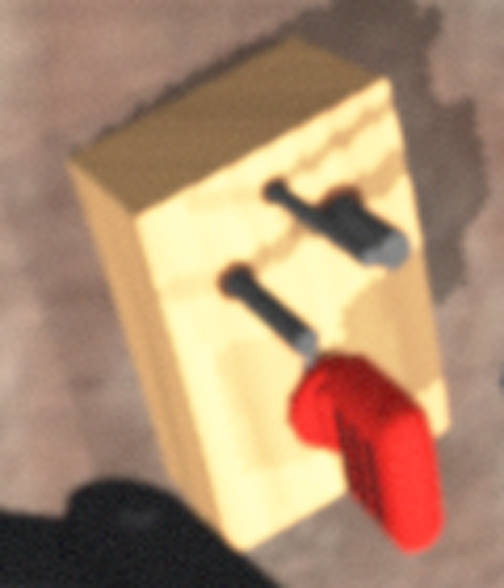

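```bash
python3 -m pendant '[[[0,-0.07,-0.8],0,0.6],[[0.01,0,-0.8],0,0.6],[[0,0,-0.8],0,0.6],[[0,0,-0.6],0,0.5],[[0,0,-0.2],0,0.4],[[0,0,-0.1],0,0.4],[[0,0,0],0,0.4]]' 60
python3 -m pendant '[[[0,0,0],0,0],[[0,0,0],0,0],[[0,0,0],0,0],[[0,0,0],0,0],[[0,0,0],0,0],[[0,0,0],0,0]]' 100
```

```text
time_s: 2.83
position: [0.4355, 0.1264, 0.0036]
tool_rot: [[0.736, 0.001, -0.677], [0.677, 0.0, 0.736], [0.001, -1.0, -0.001]]
ft_force: [0.0, 0.4, 0.2]
grip_width: 0.0343
time_s: 3.33
position: [0.4356, 0.1262, 0.0043]
tool_rot: [[0.736, 0.003, -0.677], [0.677, 0.0, 0.736], [0.002, -1.0, -0.002]]
ft_force: [-2.5, 1.7, 10.0]
grip_width: 0.0098
```

```bash
python3 - <<'E'
from h import *
o=wr('w3');print(o['position'],o['grip_width'],o['ft_force'])
a=np.load('w3.npz');save('w3c.png',a['p'],(200,60,440,350),2)
E
```

```text
[0.43562546 0.12623103 0.00426179] 0.009812379759001944 [-2.49815324  1.68990922 10.02871202]
```

View pics/w3c.png

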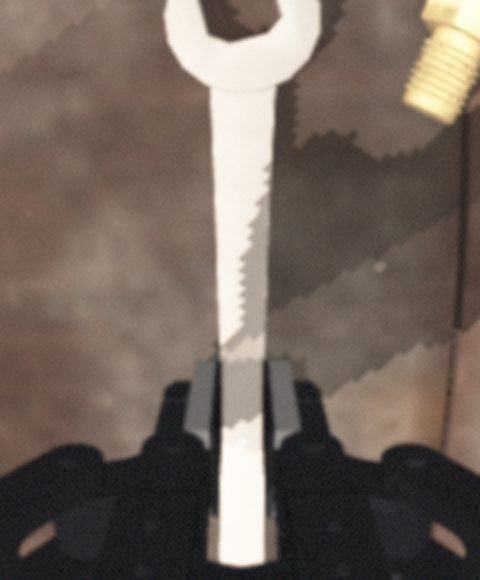

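```bash
python3 -m pendant '[[[0,0,0.05],0,0],[[0,0,0.1],0,0],[[0,0,0.15],0,0],[[0,0,0.2],0,0],[[0,0,0.2],0,0],[[0,0,0.2],0,0],[[0,0,0],0,0],[[0,0,0],0,0]]'
python3 - <<'E'
from h import *
o=wr('w4');print(o['position'],o['grip_width'],o['ft_force'],o['wrist_torque'])
a=np.load('w4.npz');save('w4c.png',a['p'],(200,60,440,350),2)
E
```

```text
time_s: 4.05
position: [0.4352, 0.1261, 0.0301]
tool_rot: [[0.736, 0.001, -0.677], [0.677, 0.0, 0.736], [0.001, -1.0, -0.001]]
ft_force: [0.2, -0.3, -1.6]
grip_width: 0.0097
[0.43515295 0.12609744 0.03013285] 0.009676822638442908 [ 0.21858082 -0.29587951 -1.55052466] [-0.00022973  0.0306673   0.01344325]
```

View pics/w4c.png

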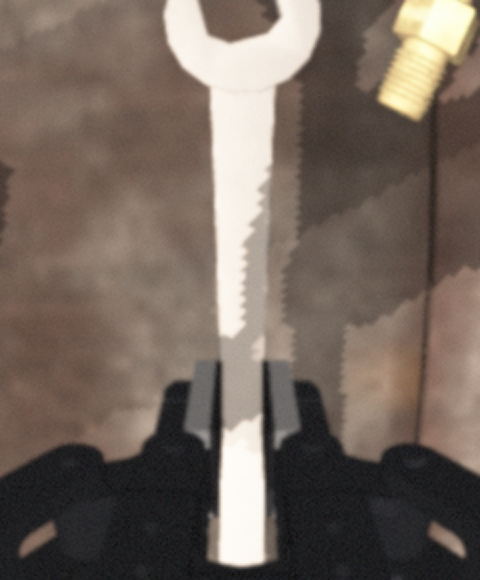

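```bash
python3 -m pendant '[[[-0.67,-0.5,0],-0.35,0],[[-0.67,-0.5,0],-0.35,0],[[-0.67,-0.5,0],-0.35,0],[[-0.67,-0.5,0],-0.35,0],[[0.12,-0.87,-0.012],-0.235,0],[[0.12,-0.87,-0.012],-0.235,0],[[0.12,-0.87,-0.012],-0.235,0],[[0.12,-0.87,-0.012],-0.235,0],[[0.12,-0.87,-0.012],-0.235,0],[[0.12,-0.87,-0.012],-0.235,0],[[0,0,0],0,0],[[0,0,0],0,0]]'
python3 - <<'E'
from h import *
o=wr('w5');print(o['position'],o['tool_rot'],o['grip_width'],o['ft_force'],o['wrist_torque'])
for n in ('scene','side'):
    p,d=env.get_image(n); np.savez(n+'1.npz',p=p,d=d)
    save(n+'1.png',p,(200,160,400,310) if n=='scene' else (200,130,400,280),4)
E
```

```text
time_s: 5.1
position: [0.3762, -0.0914, 0.0273]
tool_rot: [[0.88, -0.0, -0.475], [0.475, 0.0, 0.88], [-0.0, -1.0, 0.0]]
ft_force: [0.7, 0.2, -2.7]
grip_width: 0.0096
[ 0.37616554 -0.09142603  0.02729947] [[ 8.79727327e-01 -3.13702139e-04 -4.75478424e-01]
 [ 4.75478500e-01  2.35197147e-04  8.79727311e-01]
 [-1.64141171e-04 -9.99999923e-01  3.56067980e-04]] 0.009626434310326998 [ 0.69080763  0.16742561 -2.73492098] [ 0.03070127  0.05912991 -0.01821181]
```

View pics/w5.png

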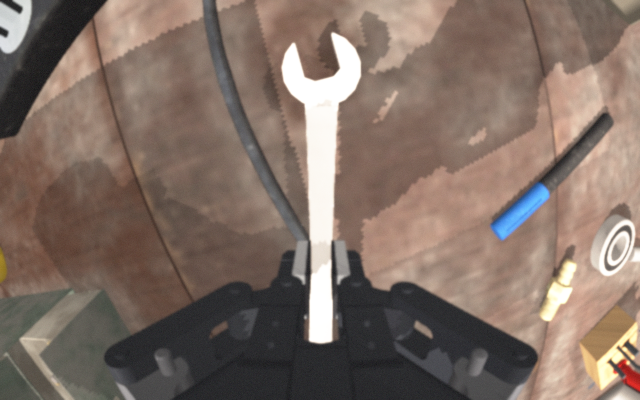

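View pics/scene1.png

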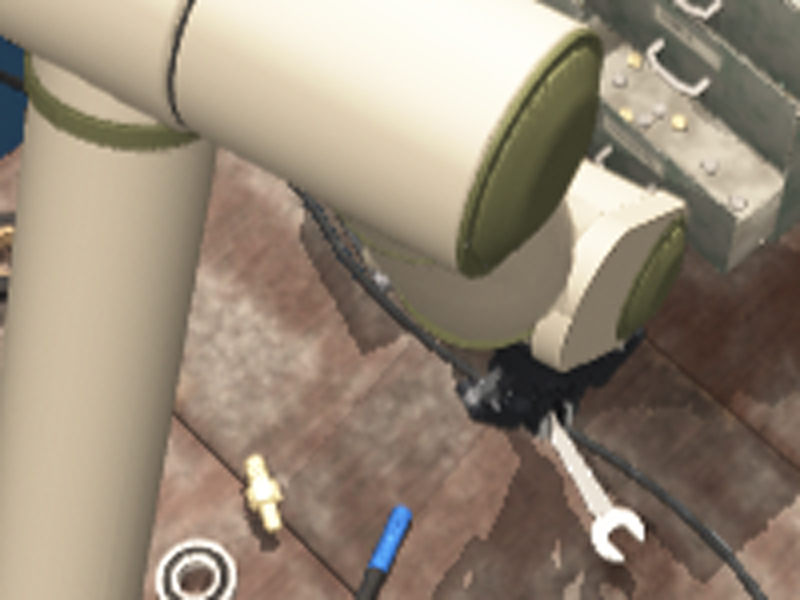

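View pics/side1.png

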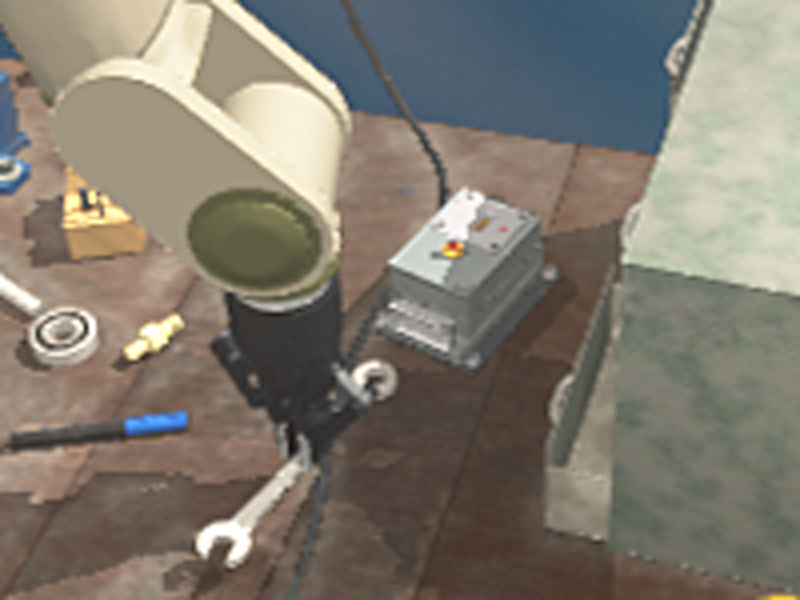

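```bash
python3 - <<'E'
from h import *
b=np.load('side1.npz'); save('side1z.png',b['p'],(280,170,345,235),9)
E
```

```text
(no output)
```

View pics/side1z.png

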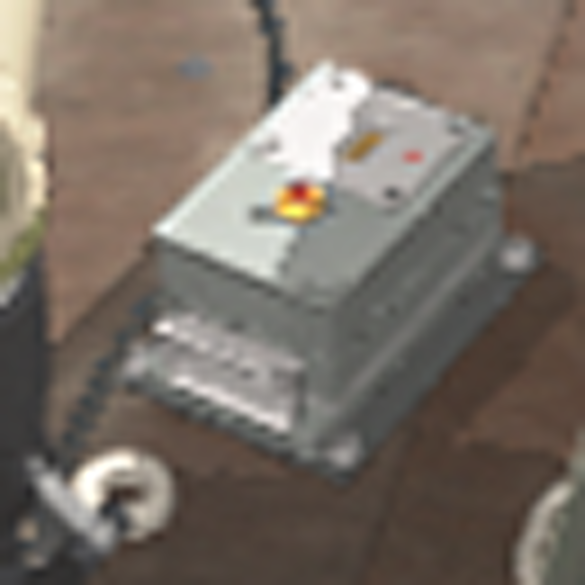

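```bash
python3 - <<'E'
from h import *
np.set_printoptions(precision=4,suppress=True)
m=env.camera_model('side');R=np.array(m['R']);t=np.array(m['t']);K=np.array(m['camera_matrix'])
def sz(U,V,z):
    o=-R.T@t; d=R.T@np.linalg.inv(K)@[U,V,1]; return o+d*(z-o[2])/d[2]
def P(u,v,z): return sz(280+u/9-.44,170+v/9-.44,z)
q=dict(ring=P(122,490,.0275),bush=P(301,205,.073),kw=P(364,146,.072),cFL=P(155,233,.072),cFR=P(330,305,.072),cBL=P(328,65,.072),cBR=P(497,140,.072),mTL=P(160,320,.038),mTR=P(300,365,.038),mBL=P(140,365,.018),mBR=P(295,430,.018))
for k,v in q.items(): print(k,v)
f=lambda a,b:(np.degrees(np.arctan2(*(q[b]-q[a])[1::-1])),np.linalg.norm(q[b]-q[a]))
print(f('bush','kw'),f('cFL','cBL'),f('cFR','cBR'),f('cFR','cFL'),f('mTR','mTL'))
print('cover center',(q['cFL']+q['cFR']+q['cBL']+q['cBR'])/4, 'mouth',(q['mTL']+q['mTR'])/2,(q['mBL']+q['mBR'])/2)
X=np.array([np.cos(np.radians(28.5)),np.sin(np.radians(28.5)),0]);Y=np.array([-X[1],X[0],0])
ring=q['ring'];O=np.array([.5535,.0055,0])
for k,v in q.items(): print(k,'holder-frame',(v-O)@X,(v-O)@Y)
rc=np.array([.4558,-.0484,0]);print((rc-O)@X,(rc-O)@Y)
E
```

```text
ring [ 0.4558 -0.045   0.0275]
bush [0.5541 0.0049 0.073 ]
kw [0.5893 0.022  0.072 ]
cFL [0.5043 0.019  0.072 ]
cFR [ 0.5381 -0.0437  0.072 ]
cBL [0.6008 0.0682 0.072 ]
cBR [0.6314 0.0005 0.072 ]
mTL [0.5007 0.0123 0.038 ]
mTR [ 0.5317 -0.0326  0.038 ]
mBL [0.4929 0.0148 0.018 ]
mBR [ 0.524  -0.0416  0.018 ]
(np.float64(25.986631262969286), np.float64(0.039130459070337895)) (np.float64(26.981090078195233), np.float64(0.10828258310828616)) (np.float64(25.355934892064685), np.float64(0.10325712310068413)) (np.float64(118.29015233992008), np.float64(0.07122356783674344)) (np.float64(124.52218292092621), np.float64(0.054558306884734814))
cover center [0.5687 0.011  0.072 ] mouth [ 0.5162 -0.0102  0.038 ] [ 0.5085 -0.0134  0.018 ]
ring holder-frame -0.10999081947148884 0.002218667042254675
bush holder-frame 0.0002463686621320518 -0.0008645428350862075
kw holder-frame 0.03932641732318254 -0.0025799505724231862
cFL holder-frame -0.03674966311127636 0.035346813159542356
cFR holder-frame -0.037010521166883 -0.035876276976101296
cBL holder-frame 0.07149487286279751 0.0324765803535969
cBR holder-frame 0.06609117766213739 -0.041539594872865904
mTL holder-frame -0.04310874617585577 0.0311716139191452
mTR holder-frame -0.03738484327371537 -0.023085604823578527
mBL holder-frame -0.0488213367107868 0.037112322764826726
mBR holder-frame -0.04837756742093503 -0.02734154746410491
-0.11157928908506692 -0.0007498314951161879
```

```bash
python3 -m pendant '[[[0.352,0.191,0.01],0,0],[[0.352,0.191,0],0,0],[[0.352,0.191,0],0,0],[[0.352,0.191,0],0,0],[[0.293,0.159,0],0,0],[[0,0,0],0,0],[[0,0,0],0,0]]'
python3 - <<'E'
from h import *
p,d=env.get_image('side'); np.savez('side2.npz',p=p,d=d); save('side2z.png',p,(260,165,350,245),8)
E
```

```text
time_s: 5.83
position: [0.427, -0.0621, 0.0278]
tool_rot: [[0.878, -0.001, -0.479], [0.479, 0.0, 0.878], [-0.0, -1.0, 0.0]]
ft_force: [0.1, 0.1, -1.5]
grip_width: 0.0097
```

View pics/side2z.png

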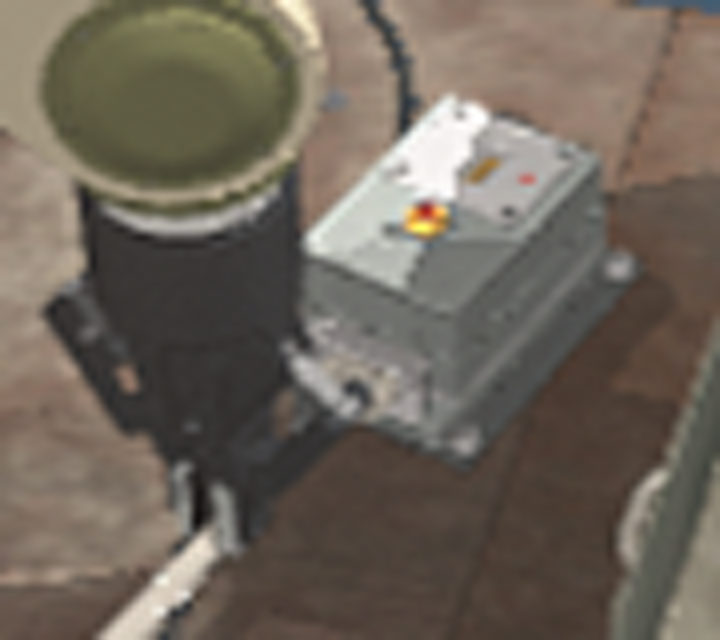

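```bash
python3 -m pendant '[[[0.15,0.08,0],0,0],[[0.15,0.08,0],0,0],[[0,0,0],0,0]]'; python3 -m pendant '[[[0.15,0.08,0],0,0],[[0.15,0.08,0],0,0],[[0,0,0],0,0]]'
```

```text
time_s: 6.13
position: [0.4369, -0.058, 0.0279]
tool_rot: [[0.879, 0.001, -0.478], [0.478, -0.0, 0.879], [0.001, -1.0, -0.001]]
ft_force: [-0.3, -0.8, -1.4]
grip_width: 0.0097
time_s: 6.38
position: [0.4459, -0.0529, 0.0279]
tool_rot: [[0.878, 0.0, -0.478], [0.478, 0.0, 0.878], [0.0, -1.0, -0.0]]
ft_force: [0.6, 0.8, -1.9]
grip_width: 0.0095
```

```bash
python3 -m pendant '[[[0.15,0.08,0],0,0],[[0.15,0.08,0],0,0],[[0.15,0.08,0],0,0],[[0.15,0.08,0],0,0],[[0,0,0],0,0]]'; python3 -m pendant '[[[0.09,0.048,0],0,0],[[0.09,0.048,0],0,0],[[0,0,0],0,0]]';  python3 -m pendant '[[[0.09,0.048,0],0,0],[[0,0,0],0,0]]'
```

```text
time_s: 6.8
position: [0.4642, -0.0433, 0.0279]
tool_rot: [[0.878, 0.001, -0.478], [0.478, -0.0, 0.878], [0.001, -1.0, -0.001]]
ft_force: [-1.1, 0.6, -2.0]
grip_width: 0.01
time_s: 7.05
position: [0.4691, -0.0406, 0.0279]
tool_rot: [[0.879, 0.0, -0.478], [0.478, -0.0, 0.879], [0.0, -1.0, -0.0]]
ft_force: [0.1, -0.0, -1.4]
grip_width: 0.0096
time_s: 7.22
position: [0.4717, -0.0392, 0.0279]
tool_rot: [[0.879, 0.0, -0.478], [0.478, -0.0, 0.879], [0.0, -1.0, -0.0]]
ft_force: [-0.3, -0.0, -1.8]
grip_width: 0.0098
```

```bash
python3 -m pendant '[[[0.06,0.032,0],0,0],[[0,0,0],0,0]]'; python3 -m pendant '[[[0.06,0.032,0],0,0],[[0,0,0],0,0]]';  python3 -m pendant '[[[0.06,0.032,0],0,0],[[0,0,0],0,0]]';  python3 -m pendant '[[[0.06,0.032,0],0,0],[[0,0,0],0,0]]'
```

```text
time_s: 7.38
position: [0.4733, -0.0383, 0.0279]
tool_rot: [[0.879, 0.0, -0.478], [0.478, -0.0, 0.879], [0.0, -1.0, -0.0]]
ft_force: [-0.7, 0.7, -1.4]
grip_width: 0.0096
time_s: 7.55
position: [0.4752, -0.0373, 0.0279]
tool_rot: [[0.879, 0.0, -0.478], [0.478, -0.0, 0.879], [0.0, -1.0, -0.0]]
ft_force: [0.0, 0.8, -1.9]
grip_width: 0.0097
time_s: 7.72
position: [0.4762, -0.0364, 0.0277]
tool_rot: [[0.878, -0.002, -0.478], [0.478, -0.0, 0.878], [-0.001, -1.0, 0.001]]
ft_force: [-2.7, -0.8, -0.8]
grip_width: 0.0101
time_s: 7.88
position: [0.4761, -0.0355, 0.0272]
tool_rot: [[0.878, -0.007, -0.478], [0.478, 0.0, 0.878], [-0.006, -1.0, 0.003]]
ft_force: [-10.6, -5.5, -0.6]
grip_width: 0.01
```

```bash
python3 -m pendant '[[[0,0,-0.02],0,0],[[0,0,-0.02],0,0],[[0,0,0],0,0.2],[[0,0,0],0,0.3],[[0,0,0],0,0.4],[[0,0,0],0,0.4],[[0,0,0],0,0.4]]'
python3 - <<'E'
from h import *
o=wr('w6')
p,d=env.get_image('side'); np.savez('side3.npz',p=p,d=d); save('side3z.png',p,(240,165,350,265),7)
E
```

```text
time_s: 8.47
position: [0.4789, -0.0355, 0.0268]
tool_rot: [[0.879, 0.001, -0.478], [0.478, -0.0, 0.879], [0.001, -1.0, -0.001]]
ft_force: [-0.8, -0.2, -0.4]
grip_width: 0.0341
```

View pics/side3z.png

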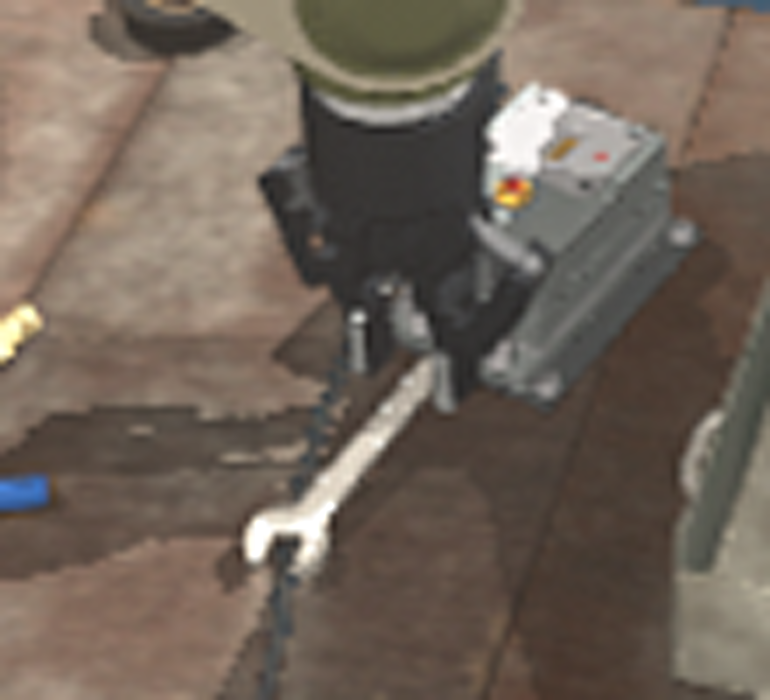

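View pics/w6.png

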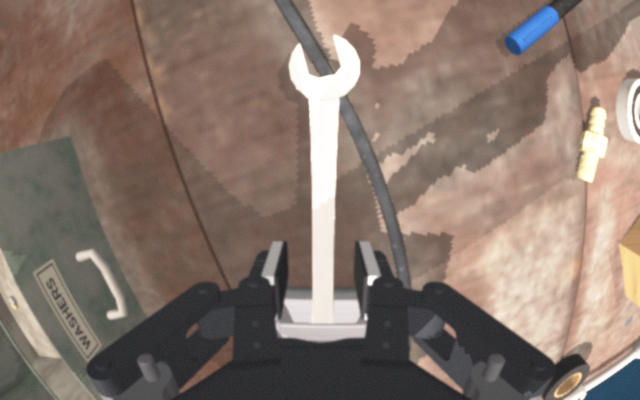

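```bash
python3 -m pendant '[[[0,0,0.3],0,0.4],[[0,0,0.6],0,0.4],[[0,0,1],0,0.4],[[0,0,1],0,0.4],[[0,0,1],0,0.4],[[0,0,1],0,0.4],[[0,0,0.4],0,0.5],[[0,0,0],0,0.5]]'
python3 - <<'E'
from h import *
o=wr('w7')
a=np.load('w7.npz');np.set_printoptions(precision=4,suppress=True)
p,d=env.get_image('scene'); np.savez('scene2.npz',p=p,d=d); save('scene2.png',p,(220,140,380,280),5)
E
```

```text
time_s: 9.23
position: [0.4796, -0.0357, 0.1892]
tool_rot: [[0.878, 0.006, -0.478], [0.478, -0.002, 0.878], [0.005, -1.0, -0.005]]
ft_force: [0.4, -0.3, -0.1]
grip_width: 0.0425
```

View pics/w7.png

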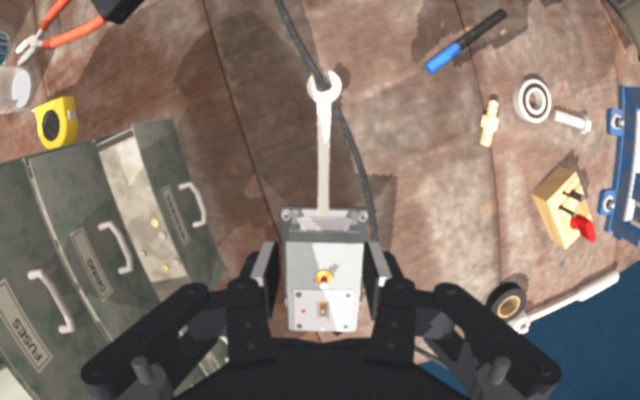

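View pics/scene2.png

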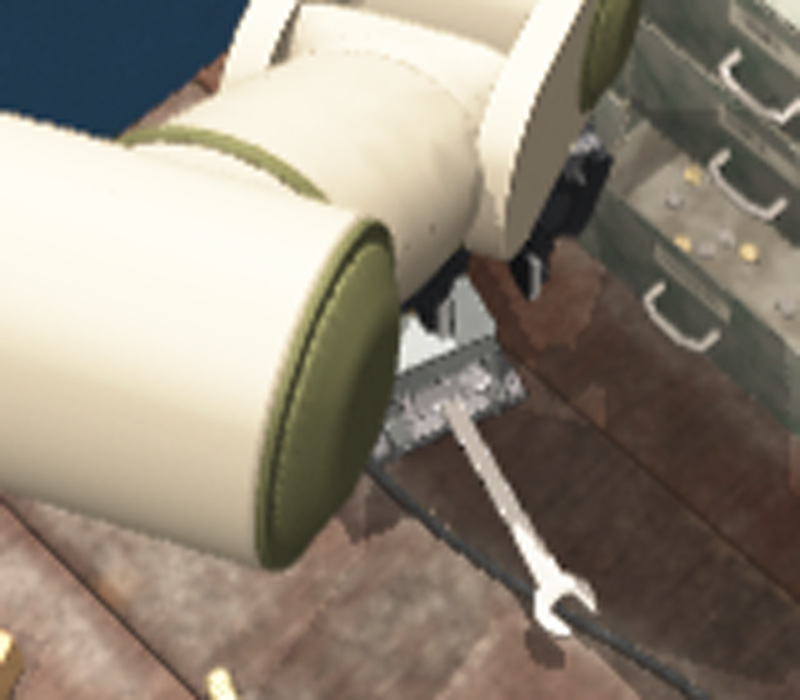

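```bash
python3 - <<'E'
from h import *
a=np.load('w7.npz'); save('w7h.png',a['p'],(275,200,375,340),4.2)
E
```

```text
(no output)
```

View pics/w7h.png

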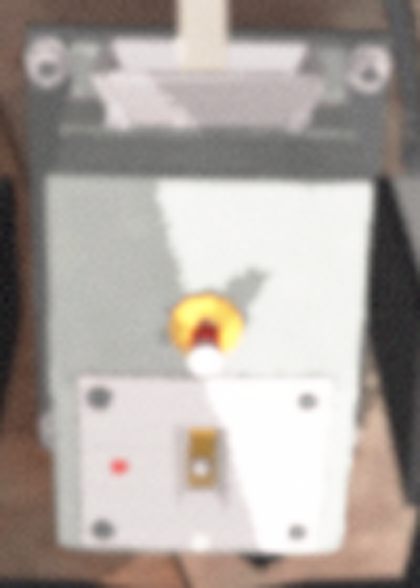

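```bash
python3 - <<'E'
from h import *
np.set_printoptions(precision=4,suppress=True)
a=np.load('w7.npz')
def P(u,v,z): return wz(a,275+u/4.2-.38,200+v/4.2-.38,z)
q=dict(kw=P(203,464,.072),bush=P(206,323,.073),bolt=P(205,358,.087),TL=P(47,178,.072),TR=P(375,180,.072),BL=P(60,548,.072),BR=P(342,552,.072),s1=P(99,397,.072),s2=P(308,400,.072),s3=P(103,529,.072),s4=P(298,532,.072),kL=P(180,464,.072),kR=P(228,464,.072),kt=P(203,428,.072),kb=P(203,500,.072),jaw=wz(a,324,86,.02),spl=wz(a,323,208,.026))
for k,v in q.items(): print(k,v)
f=lambda a,b:(np.degrees(np.arctan2(*(q[b]-q[a])[1::-1])),np.linalg.norm(q[b]-q[a]))
for e in [('bush','kw'),('bolt','kw'),('TL','BL'),('TR','BR'),('TR','TL'),('s2','s1'),('s4','s3'),('s1','s3'),('s2','s4'),('BR','BL')]: print(e,f(*e))
print('screws mean',(q['s1']+q['s2']+q['s3']+q['s4'])/4)
b=np.load('w2.npz');c=np.load('w1.npz')
def tri(rs):
    A=np.zeros((3,3));y=np.zeros(3)
    for o,d in rs: Pm=np.eye(3)-np.outer(d,d);A+=Pm;y+=Pm@o
    return np.linalg.solve(A,y)
k7=wray(a,275+203/4.2-.38,200+464/4.2-.38)
print('tri kw',tri([k7,wray(b,50+150/3.1-.34,140+424/3.1-.34),wray(c,176.8,246)]), 'w2', wz(b,50+150/3.1-.34,140+424/3.1-.34,.072),'tri2',tri([k7,wray(c,176.8,246)]))
print('bolt tri',tri([wray(a,275+205/4.2-.38,200+358/4.2-.38),wray(c,168.6,223.2),wray(b,50+100/3.1-.34,140+317/3.1-.34)]))
E
```

```text
kw [0.5888 0.0257 0.072 ]
bush [0.5515 0.0059 0.073 ]
bolt [0.5521 0.0059 0.087 ]
TL [ 0.5362 -0.0426  0.072 ]
TR [0.5019 0.0213 0.072 ]
BL [0.6321 0.0071 0.072 ]
BR [0.5981 0.0721 0.072 ]
s1 [ 0.583 -0.006  0.072]
s2 [0.5597 0.0384 0.072 ]
s3 [0.6204 0.0138 0.072 ]
s4 [0.5973 0.0581 0.072 ]
kL [0.5916 0.0207 0.072 ]
kR [0.5859 0.0311 0.072 ]
kt [0.579  0.0202 0.072 ]
kb [0.5991 0.0313 0.072 ]
jaw [ 0.3943 -0.0796  0.02  ]
spl [ 0.5041 -0.0207  0.026 ]
('bush', 'kw') (np.float64(27.864664311084884), np.float64(0.04230063888115483))
('bolt', 'kw') (np.float64(28.233293183129472), np.float64(0.04428020241130821))
('TL', 'BL') (np.float64(27.37351487387985), np.float64(0.10793962521107173))
('TR', 'BR') (np.float64(27.801949755770217), np.float64(0.10879107895924361))
('TR', 'TL') (np.float64(-61.749282943885476), np.float64(0.07252623108739795))
('s2', 's1') (np.float64(-62.35375292287915), np.float64(0.05017217881734236))
('s4', 's3') (np.float64(-62.490225567949565), np.float64(0.050023655423526554))
('s1', 's3') (np.float64(27.883528521696704), np.float64(0.042288789645375136))
('s2', 's4') (np.float64(27.68200535960687), np.float64(0.04240758634512706))
('BR', 'BL') (np.float64(-62.421835905116325), np.float64(0.07333168753800905))
screws mean [0.5901 0.0261 0.072 ]
tri kw [0.5887 0.0255 0.0707] w2 [0.5861 0.0262 0.072 ] tri2 [0.5879 0.0254 0.0724]
bolt tri [0.5529 0.0064 0.0862]
```

```bash
python3 -m pendant '[[[-0.367,0.96,0],0.745,0.6],[[-0.367,0.96,0],0.745,0.6],[[-0.367,0.96,0],0.745,0.6],[[-0.367,0.96,0],0.745,0.6],[[-0.367,0.96,0],0.745,0.6],[[-0.367,0.96,0],0.745,0.6],[[-0.367,0.96,0],0.745,0.6],[[-0.367,0.96,0],0.745,0.6],[[-0.367,0.96,0],0.745,0.6],[[-0.367,0.96,0],0.745,0.6],[[-0.367,0.96,0],0.745,0.6]]'
python3 -m pendant '[[[0,0,-0.3],0,0.6],[[0,0,-0.3],0,0.6],[[0,0,0],0,0.6],[[0,0,0],0,0.6]]'
python3 - <<'E'
from h import *
o=wr('w8');print(o['q'])
a=np.load('w8.npz'); save('w8k.png',a['p'],(240,170,400,330),4)
E
```

```text
time_s: 10.25
position: [0.356, 0.2824, 0.1844]
tool_rot: [[0.347, -0.003, -0.938], [0.938, -0.001, 0.347], [-0.002, -1.0, 0.002]]
ft_force: [0.7, -0.3, 0.5]
grip_width: 0.0514
time_s: 10.58
position: [0.3568, 0.2811, 0.1667]
tool_rot: [[0.35, -0.003, -0.937], [0.937, -0.001, 0.35], [-0.002, -1.0, 0.002]]
ft_force: [0.8, 0.3, -0.0]
grip_width: 0.0515
[ 2.32347265e+01  1.61077570e+01  9.49080504e+01 -8.19494332e-04
  6.91557171e+01 -1.36265718e+02]
```

View pics/w8k.png

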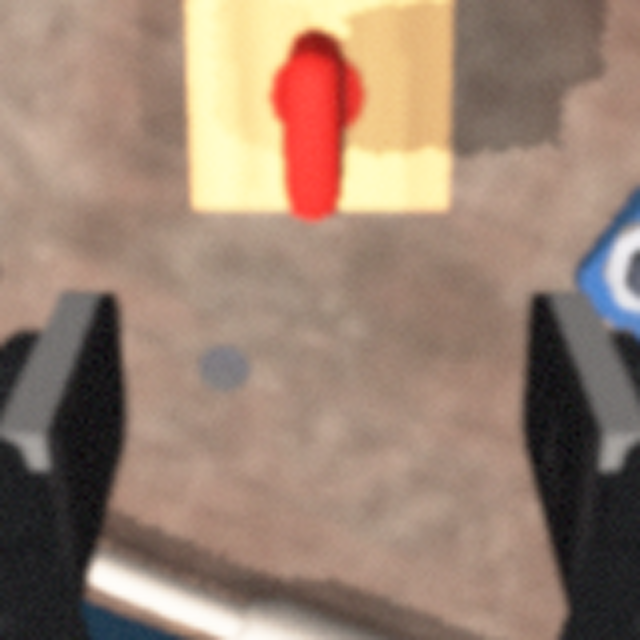

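```bash
python3 - <<'E'
from h import *
np.set_printoptions(precision=4,suppress=True)
a=np.load('w8.npz')
def P(u,v,z): return wz(a,240+u/4-.38,170+v/4-.38,z)
R=a['rot'];T=a['pos']
for n,p in dict(far=P(313,217,.074),mid=P(314,150,.076),collar=P(317,97,.042),collarL=P(272,97,.042),collarR=P(362,97,.042),near=P(320,62,.076),bl=P(192,212,.036),br=P(452,212,.036),bl2=P(187,0,.036),br2=P(457,0,.036),hl=P(286,180,.075),hr=P(341,180,.075)).items(): print(n,p,'tool xz',(R.T@(p-T))[[0,2]]*1000)
E
```

```text
far [0.3647 0.2969 0.074 ] tool xz [17.7964 -2.0174]
mid [0.3592 0.2829 0.076 ] tool xz [ 2.7216 -1.7728]
collar [0.3583 0.2819 0.042 ] tool xz [ 1.5151 -1.3662]
collarL [0.3678 0.2783 0.042 ] tool xz [  1.5162 -11.4757]
collarR [0.3488 0.2854 0.042 ] tool xz [1.5097 8.7408]
near [0.3518 0.2664 0.076 ] tool xz [-15.2951  -0.5821]
bl [0.3967 0.2996 0.036 ] tool xz [ 31.6018 -31.1137]
br [0.3388 0.3212 0.036 ] tool xz [31.5849 30.6365]
bl2 [0.3784 0.2518 0.036 ] tool xz [-19.5535 -30.7453]
br2 [0.3213 0.2731 0.036 ] tool xz [-19.5812  30.2169]
hl [0.3668 0.2872 0.075 ] tool xz [ 9.415  -7.4223]
hr [0.3565 0.291  0.075 ] tool xz [9.409  3.6372]
```

```bash
python3 -m pendant '[[[0.06,0.023,-0.5],0,0.5],[[0,0,-0.8],0,0.4],[[0,0,-0.8],0,0.4],[[0,0,-0.8],0,0.4],[[0,0,-0.8],0,0.4],[[0,0,-0.35],0,0.4],[[0,0,0],0,0.4],[[0,0,0],0,0.4]]'
python3 - <<'E'
from h import *
o=wr('w9');print(o['q'])
a=np.load('w9.npz'); save('w9k.png',a['p'],(240,170,400,330),4)
E
```

```text
time_s: 11.3
position: [0.3595, 0.2818, 0.0463]
tool_rot: [[0.351, -0.0, -0.936], [0.936, -0.0, 0.351], [-0.0, -1.0, 0.0]]
ft_force: [0.1, 0.6, 0.3]
grip_width: 0.0341
[ 2.31876276e+01  2.67207917e+01  1.03742024e+02 -1.56474858e-03
  4.95662849e+01 -1.36277673e+02]
```

View pics/w9k.png

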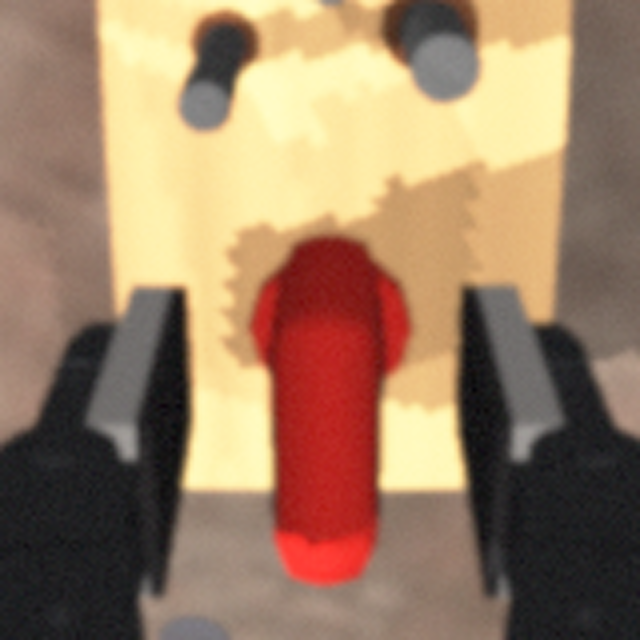

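Fingers straddle the handle, centred (handle centre ≈ column 325 of crop, between pads 188 and 462). Lower 1 mm and close.

```bash
python3 -m pendant '[[[0,0,-0.03],0,0.3],[[0,0,0],0,0.2],[[0,0,0],0,0],[[0,0,0],0,0],[[0,0,0],0,0],[[0,0,0],0,0],[[0,0,0],0,0]]' 110
python3 - <<'E'
from h import *
o=wr('w10');print(o['ft_force'],o['wrist_torque'])
a=np.load('w10.npz'); save('w10k.png',a['p'],(240,170,400,330),4)
E
```

```text
time_s: 11.93
position: [0.3593, 0.2823, 0.0461]
tool_rot: [[0.35, 0.001, -0.937], [0.937, 0.001, 0.35], [0.001, -1.0, -0.001]]
ft_force: [-1.3, 0.3, 5.7]
grip_width: 0.0106
[-1.27413844  0.29110932  5.68212368] [ 0.07703811  0.31344874 -0.01049596]
```

View pics/w10k.png

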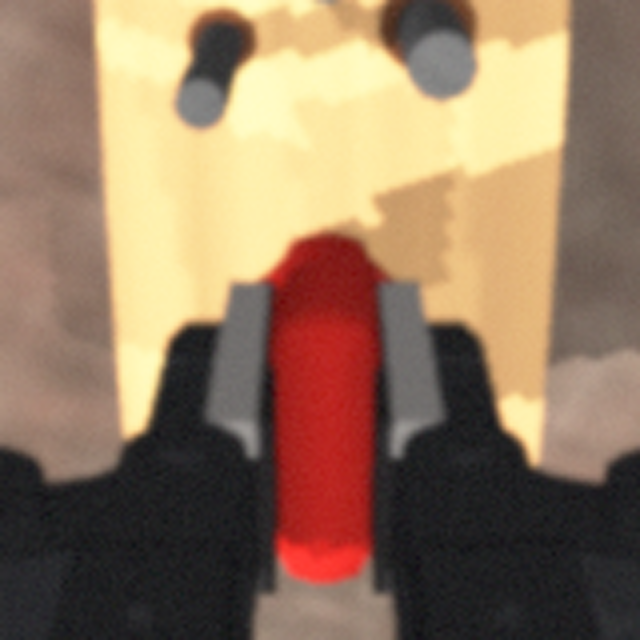

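```bash
python3 -m pendant '[[[0,0,0.1],0,0],[[0,0,0.3],0,0],[[0,0,0.4],0,0],[[0,0,1],0,0],[[0,0,1],0,0],[[0,0,1],0,0],[[0,0,0],0,0]]'
python3 - <<'E'
from h import *
o=wr('w11');print(o['ft_force'],o['wrist_torque'])
E
```

```text
time_s: 12.57
position: [0.3612, 0.283, 0.1646]
tool_rot: [[0.35, 0.009, -0.937], [0.937, 0.004, 0.35], [0.007, -1.0, -0.007]]
ft_force: [0.8, 0.1, 0.8]
grip_width: 0.0101
[0.81961042 0.05755511 0.79770828] [ 0.03286031 -0.01256362 -0.06470911]
```

View pics/w11.png

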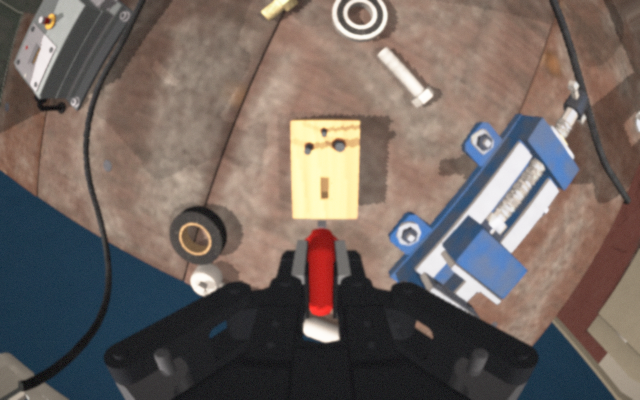

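```bash
python3 - <<'E'
from h import *
a=np.load('w11.npz'); save('w11k.png',a['p'],(260,190,380,350),4.5)
for n in ('scene','side'):
    p,d=env.get_image(n); np.savez(n+'4.npz',p=p,d=d); save(n+'4.png',p)
E
```

```text
(no output)
```

View pics/w11k.png

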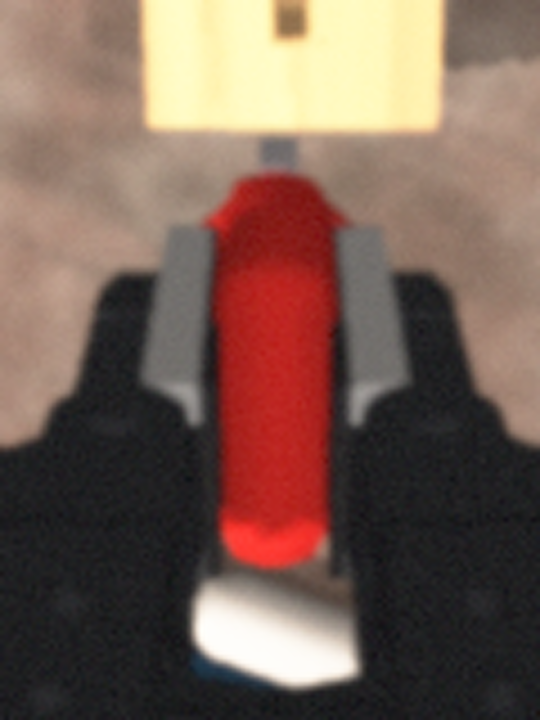

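View pics/side4.png

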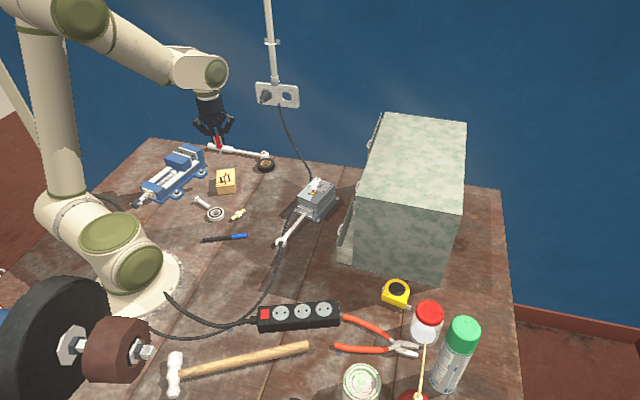

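View pics/scene4.png

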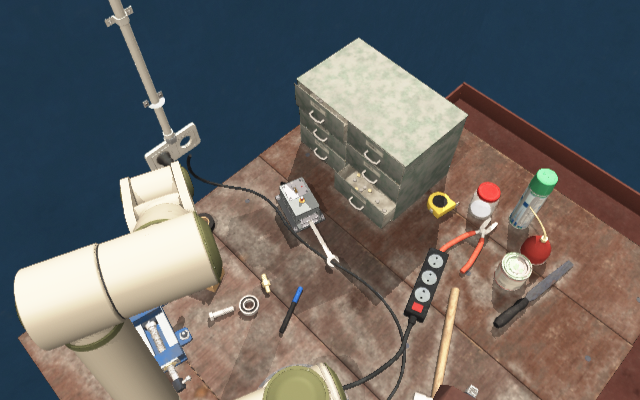

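```bash
python3 - <<'E'
from h import *
np.set_printoptions(precision=4,suppress=True)
a=np.load('w11.npz');R=a['rot'];T=a['pos']
def t(u,v,dz):
    p=wz(a,260+u/4.5-.39,190+v/4.5-.39,T[2]+dz); return (R.T@(p-T))*1000
print('blade low',t(280,140,-.034),t(262,140,-.034),t(298,140,-.034))
print('handle top far',t(275,566,.029),'collar near',t(278,178,-.006))
print('handle L/R',t(222,450,.029),t(330,450,.029))
E
```

```text
blade low [-7.4274 33.9437  0.9541] [-7.4177 33.9616 -1.4879] [-7.4355 33.9258  3.3957]
handle top far [ 15.3675 -28.898    0.2933] collar near [-13.4657   5.9033   0.6118]
handle L/R [  0.8239 -28.9603  -4.8531] [  0.764  -29.0372   5.598 ]
```

```bash
python3 -m pendant '[[[0.765,-0.857,0],-0.834,0],[[0.765,-0.857,0],-0.834,0],[[0.765,-0.857,0],-0.834,0],[[0.765,-0.857,0],-0.834,0],[[0.765,-0.857,0],-0.834,0],[[0.765,-0.857,0],-0.834,0],[[0.765,-0.857,0],-0.834,0],[[0.765,-0.857,0],-0.834,0],[[0.765,-0.857,0],-0.834,0],[[0.765,-0.857,0],-0.834,0],[[0,0,0],0,0],[[0,0,0],0,0]]'
python3 - <<'E'
from h import *
o=wr('w12');print(o['position'],o['q'],np.degrees(np.arctan2(o['tool_rot'][1,0],o['tool_rot'][0,0])))
a=np.load('w12.npz'); save('w12k.png',a['p'],(250,140,390,320),3.3)
E
```

```text
time_s: 13.72
position: [0.5887, 0.0237, 0.157]
tool_rot: [[0.886, -0.004, -0.465], [0.465, 0.001, 0.886], [-0.003, -1.0, 0.002]]
ft_force: [-0.8, -0.4, -0.4]
grip_width: 0.0104
[0.58868747 0.02366102 0.15700673] [-9.20378696e+00  2.92516353e+01  7.46391674e+01  3.40326517e-03
  7.63186315e+01 -1.26887110e+02] 27.682697416426187
```

View pics/w12k.png

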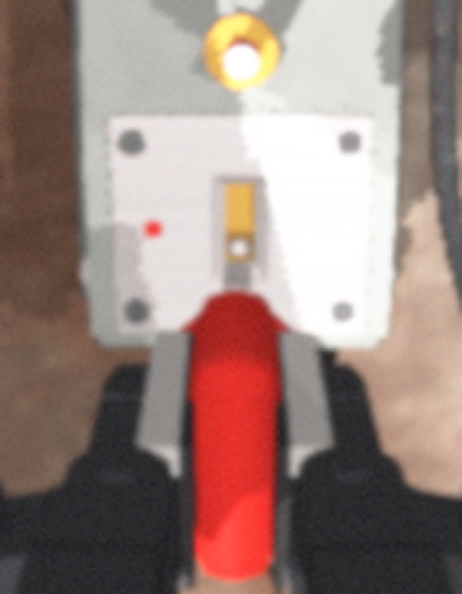

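```bash
python3 - <<'E'
from h import *
np.set_printoptions(precision=4,suppress=True)
a=np.load('w12.npz');R=a['rot'];T=a['pos']
def W(u,v,z): return wz(a,250+u/3.3-.35,140+v/3.3-.35,z)
tt=lambda p:(R.T@(p-T))*1000
s=[W(132,143,.072),W(349,142,.072),W(137,312,.072),W(343,311,.072)]
print([tt(p) for p in s],np.mean(s,0),tt(np.mean(s,0)))
d=s[2]-s[0];print(np.degrees(np.arctan2(d[1],d[0])));d=s[3]-s[1];print(np.degrees(np.arctan2(d[1],d[0])));d=s[0]-s[1];print(np.degrees(np.arctan2(d[1],d[0]))+90)
print('kw near edge',tt(W(240,178,.072)),'L,R',tt(W(212,220,.072)),tt(W(268,220,.072)))
print('bolt',tt(W(240,60,.087)),W(240,60,.087))
print('blade low',tt(W(238,262,T[2]-.034)),tt(W(226,270,T[2]-.034)),tt(W(251,270,T[2]-.034)),'handle',tt(W(195,500,T[2]+.029)),tt(W(274,500,T[2]+.029)),tt(W(234,578,T[2]+.029)))
E
```

```text
[array([-18.3821,  85.007 , -23.8273]), array([-18.647 ,  85.1198,  26.1739]), array([ 23.8037,  84.8851, -23.8719]), array([23.5694, 84.9979, 26.2114])] [0.5901 0.026  0.072 ] [ 2.586  85.0025  1.1715]
27.621669477293988
27.733175725071703
27.98621762025538
kw near edge [-9.9963 85.0386  1.0595] L,R [ 0.2446 84.9943 -5.4851] [ 0.2443 85.0238  7.6606]
bolt [-40.0944  70.1251   0.9023] [0.5525 0.0059 0.087 ]
blade low [-8.4249 34.0255  0.4027] [-6.8418 34.0159 -1.8164] [-6.8407 34.0263  2.8143] handle [  1.6837 -29.0174  -5.4959] [  1.6925 -28.994    4.9575] [ 14.969  -29.0442  -0.3248]
```

```bash
python3 -m pendant '[[[0.07,0.065,-0.36],0,0],[[0,0,-0.36],0,0],[[0,0,-0.36],0,0],[[0,0,-0.36],0,0],[[0,0,0],0,0],[[0,0,0],0,0]]'
python3 - <<'E'
from h import *
o=wr('w13');print(o['position'],np.degrees(np.arctan2(o['tool_rot'][1,0],o['tool_rot'][0,0])))
a=np.load('w13.npz'); save('w13k.png',a['p'],(250,140,390,320),3.3)
p,d=env.get_image('side'); save('side5.png',p,(270,130,350,215),7)
E
```

```text
time_s: 14.27
position: [0.59, 0.0279, 0.1153]
tool_rot: [[0.884, -0.002, -0.468], [0.468, 0.0, 0.884], [-0.002, -1.0, 0.001]]
ft_force: [0.0, 0.7, -0.7]
grip_width: 0.0101
[0.59000477 0.02794161 0.11529337] 27.891644849141688
```

View pics/w13k.png

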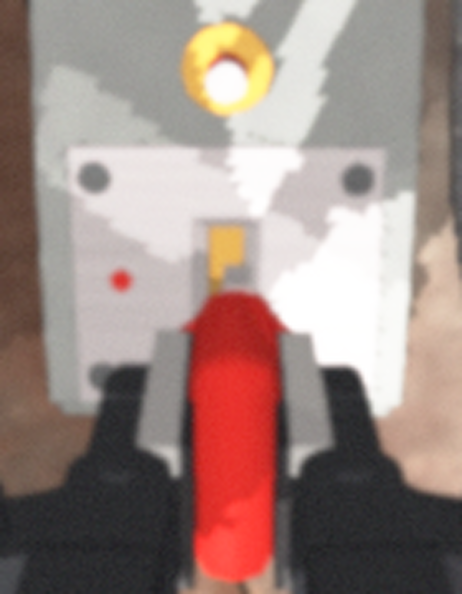

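View pics/side5.png

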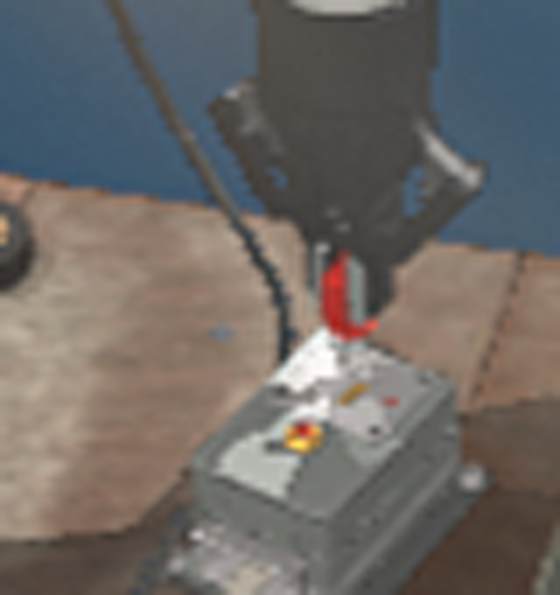

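```bash
python3 - <<'E'
from h import *
np.set_printoptions(precision=4,suppress=True)
a=np.load('w13.npz');R=a['rot'];T=a['pos']
def W(u,v,z): return wz(a,250+u/3.3-.35,140+v/3.3-.35,z)
tt=lambda p:(R.T@(p-T))*1000
s=[W(94,178,.072),W(359,179,.072)]
for p in s: print(tt(p))
print('kw near',tt(W(227,218,.072)),W(227,218,.072),'LR',tt(W(193,250,.072)),tt(W(262,250,.072)),'brass near',tt(W(226,227,.070)))
print('blade',tt(W(238,266,T[2]-.034)),tt(W(225,270,T[2]-.034)),tt(W(252,270,T[2]-.034)))
print('bolt',W(226,83,.087))
E
```

```text
[-21.9055  43.2932 -27.0125]
[-21.7284  43.3563  23.4486]
kw near [-13.9306  43.3128  -1.6802] [0.5784 0.02   0.072 ] LR [-7.4036 43.2945 -8.2745] [-7.4119 43.3112  5.089 ] brass near [-11.4356  45.3087  -1.8902]
blade [-7.6376 34.0123  0.4051] [-6.8435 34.0081 -2.0008] [-6.8441 34.0144  3.0001]
bolt [0.5528 0.0063 0.087 ]
```

```bash
python3 -m pendant '[[[0.035,-0.065,0],0,0],[[0,0,0],0,0],[[0,0,0],0,0]]';python3 -m pendant '[[[0,0,-0.15],0,0],[[0,0,-0.15],0,0],[[0,0,0],0,0],[[0,0,0],0,0]]'
python3 - <<'E'
from h import *
o=wr('w14')
a=np.load('w14.npz'); save('w14k.png',a['p'],(250,140,390,320),3.3)
E
```

```text
time_s: 14.62
position: [0.592, 0.0248, 0.1164]
tool_rot: [[0.885, 0.001, -0.466], [0.466, -0.0, 0.885], [0.001, -1.0, -0.0]]
ft_force: [0.0, 0.1, -0.9]
grip_width: 0.0105
time_s: 14.95
position: [0.5916, 0.0249, 0.1066]
tool_rot: [[0.885, -0.001, -0.466], [0.466, 0.0, 0.885], [-0.001, -1.0, 0.001]]
ft_force: [-0.3, 0.1, -1.2]
grip_width: 0.0101
```

View pics/w14k.png

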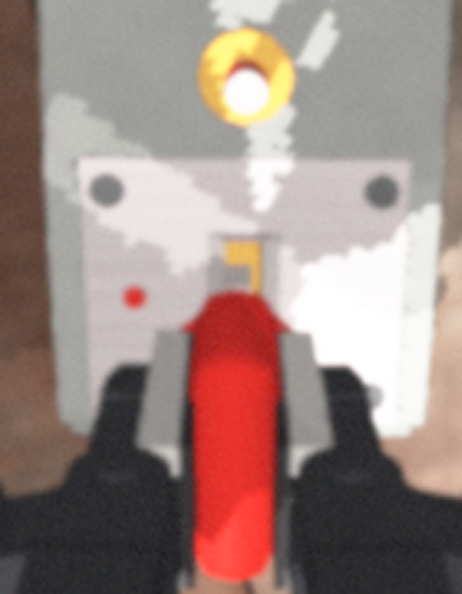

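```bash
python3 - <<'E'
from h import *
np.set_printoptions(precision=4,suppress=True)
a=np.load('w14.npz');R=a['rot'];T=a['pos']
def W(u,v,z): return wz(a,250+u/3.3-.35,140+v/3.3-.35,z)
tt=lambda p:(R.T@(p-T))*1000
for q in [(107,190),(381,191)]: print(tt(W(*q,.072)))
print('kw near',tt(W(244,236,.072)),'LR',tt(W(209,265,.072)),tt(W(281,265,.072)))
print('blade',tt(W(236,268,T[2]-.034)))
E
python3 -m pendant '[[[-0.017,0.033,0],0,0],[[0,0,0],0,0],[[0,0,-0.1],0,0],[[0,0,-0.1],0,0],[[0,0,0],0,0]]'
python3 -m pendant '[[[0,0,-0.05],0,0],[[0,0,-0.05],0,0],[[0,0,0],0,0]]'
```

```text
[-22.1162  34.5892 -23.4615]
[-21.9624  34.6181  26.4657]
kw near [-13.3131  34.5967   1.4966] LR [-7.6096 34.5884 -4.9731] [-7.6111 34.5961  8.3891]
blade [-7.2435 34.0058  0.0352]
time_s: 15.42
position: [0.591, 0.026, 0.1003]
tool_rot: [[0.885, -0.001, -0.466], [0.466, 0.0, 0.885], [-0.001, -1.0, 0.001]]
ft_force: [0.4, -0.4, -0.7]
grip_width: 0.0103
time_s: 15.67
position: [0.5912, 0.0259, 0.0977]
tool_rot: [[0.885, -0.0, -0.466], [0.466, 0.0, 0.885], [-0.0, -1.0, 0.0]]
ft_force: [-0.0, -0.1, 0.0]
grip_width: 0.0104
```

```bash
python3 -m pendant '[[[0,0,-0.07],0,0],[[0,0,-0.07],0,0],[[0,0,0],0,0]]'
python3 -m pendant '[[[0,0,-0.07],0,0],[[0,0,-0.07],0,0],[[0,0,0],0,0]]'
```

```text
time_s: 15.92
position: [0.5911, 0.0259, 0.0934]
tool_rot: [[0.885, -0.001, -0.467], [0.467, 0.0, 0.885], [-0.001, -1.0, 0.0]]
ft_force: [-0.0, -0.4, 0.2]
grip_width: 0.0103
time_s: 16.17
position: [0.591, 0.0254, 0.0901]
tool_rot: [[0.885, -0.0, -0.466], [0.466, -0.001, 0.885], [-0.001, -1.0, -0.001]]
ft_force: [-5.5, -3.3, 6.4]
grip_width: 0.0105
```

```bash
python3 -m pendant '[[[-0.03,-0.016,-0.05],0,0],[[0.03,0.016,-0.05],0,0],[[-0.03,-0.016,-0.05],0,0],[[0,0,0],0,0]]'
python3 -m pendant '[[[0.03,0.016,-0.03],0,0],[[-0.03,-0.016,-0.03],0,0],[[0,0,0],0,0]]'
```

```text
time_s: 16.5
position: [0.5908, 0.0252, 0.0856]
tool_rot: [[0.885, 0.002, -0.466], [0.466, -0.0, 0.885], [0.001, -1.0, -0.001]]
ft_force: [0.5, -0.3, 3.5]
grip_width: 0.0101
time_s: 16.75
position: [0.5912, 0.0256, 0.0845]
tool_rot: [[0.885, 0.003, -0.466], [0.466, 0.0, 0.885], [0.003, -1.0, -0.001]]
ft_force: [-0.8, 1.1, 8.5]
grip_width: 0.0105
```

```bash
python3 -m pendant '[[[0.03,0.016,-0.05],0,0],[[-0.03,-0.016,-0.05],0,0],[[0.03,0.016,-0.02],0,0],[[-0.03,-0.016,0],0,0],[[0,0,0],0,0]]'
python3 -m pendant '[[[0.03,0.016,-0.05],0,0],[[-0.03,-0.016,-0.03],0,0],[[0.03,0.016,0],0,0],[[-0.03,-0.016,0],0,0],[[0,0,0],0,0]]'
```

```text
time_s: 17.17
position: [0.5916, 0.0258, 0.0813]
tool_rot: [[0.885, 0.004, -0.466], [0.466, 0.0, 0.885], [0.004, -1.0, -0.002]]
ft_force: [0.6, 3.2, 10.7]
grip_width: 0.0105
time_s: 17.58
position: [0.5918, 0.0258, 0.0811]
tool_rot: [[0.884, 0.006, -0.467], [0.467, -0.0, 0.884], [0.005, -1.0, -0.003]]
ft_force: [-6.7, 2.4, 28.7]
grip_width: 0.0104
```

```bash
python3 - <<'E'
from h import *
o=wr('w15');print(o['ft_force'],o['wrist_torque'],o['q'])
a=np.load('w15.npz'); save('w15k.png',a['p'],(250,140,390,320),3.3)
p,d=env.get_image('side'); save('side6.png',p,(270,130,350,215),7)
E
```

```text
[-6.74449651  2.36372331 28.73275537] [0.40609879 1.08194941 0.00893943] [-8.96907564e+00  3.40000163e+01  7.99933961e+01  5.59513165e-02
  6.56607709e+01 -1.26807025e+02]
```

View pics/w15k.png

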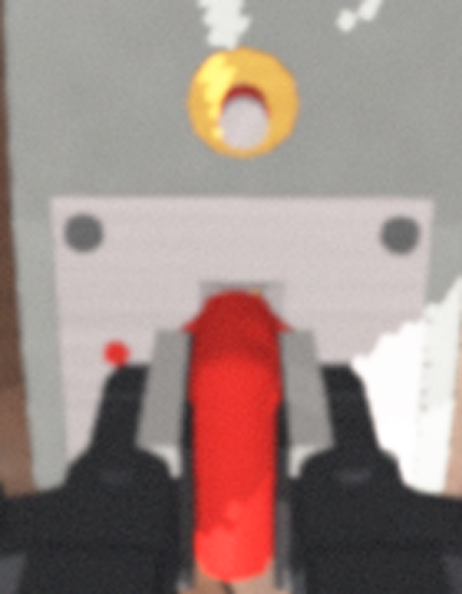

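View pics/side6.png

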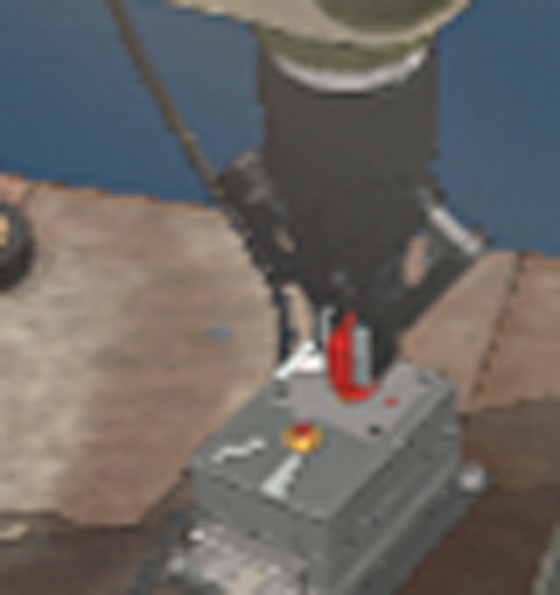

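```bash
python3 -m pendant '[[[0,0,0.02],-0.4,0],[[0,0,0.02],-0.6,0],[[0,0,0],-0.6,0],[[0,0,0],-0.6,0],[[0,0,0],0,0]]'
python3 -c "
from h import *
o=env.observe();print(o['ft_force'],o['wrist_torque'],np.degrees(np.arctan2(o['tool_rot'][1,0],o['tool_rot'][0,0])))"
python3 -m pendant '[[[0,0,0],-0.6,0],[[0,0,0],-0.6,0],[[0,0,0],-0.6,0],[[0,0,0],-0.6,0],[[0,0,0],0,0]]'
python3 -c "
from h import *
o=env.observe();print(o['ft_force'],o['wrist_torque'],np.degrees(np.arctan2(o['tool_rot'][1,0],o['tool_rot'][0,0])))"
```

```text
time_s: 18.1
position: [0.5918, 0.0256, 0.0812]
tool_rot: [[0.958, 0.005, -0.287], [0.287, -0.0, 0.958], [0.005, -1.0, -0.002]]
ft_force: [-2.6, 1.8, 19.7]
grip_width: 0.0104
[-2.59899575  1.75574072 19.72127831] [0.15681517 0.56721029 0.06060284] 16.670424358760425
time_s: 18.52
position: [0.5917, 0.0255, 0.0812]
tool_rot: [[0.997, 0.005, -0.081], [0.081, -0.0, 0.997], [0.005, -1.0, -0.001]]
ft_force: [-3.0, 1.7, 20.6]
grip_width: 0.0102
[-3.02577866  1.65053126 20.57960925] [ 0.15573163  0.65087921 -0.01603572] 4.665070386014143
```

```bash
python3 -m pendant '[[[0,0,0],-0.7,0],[[0,0,0],-0.7,0],[[0,0,0],-0.7,0],[[0,0,0],-0.7,0],[[0,0,0],-0.7,0],[[0,0,0],-0.7,0],[[0,0,0],0,0]]'
python3 - <<'E'
from h import *
o=wr('w16');print(o['ft_force'],o['wrist_torque'],np.degrees(np.arctan2(o['tool_rot'][1,0],o['tool_rot'][0,0])))
p,d=env.get_image('side'); save('side7.png',p,(270,130,350,215),7)
E
```

```text
time_s: 19.1
position: [0.5914, 0.0255, 0.0812]
tool_rot: [[0.96, 0.004, 0.282], [-0.282, -0.001, 0.96], [0.004, -1.0, 0.001]]
ft_force: [-4.3, -0.0, 20.6]
grip_width: 0.0104
[-4.33517498 -0.04798091 20.62473773] [ 0.04319894  0.84924557 -0.06796998] -16.355963121525665
```

View pics/w16.png

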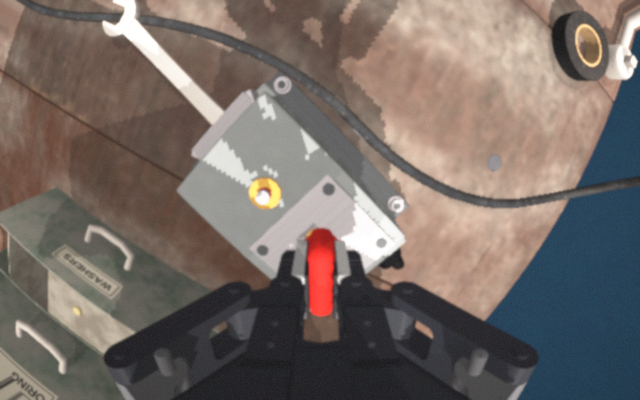

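View pics/side7.png

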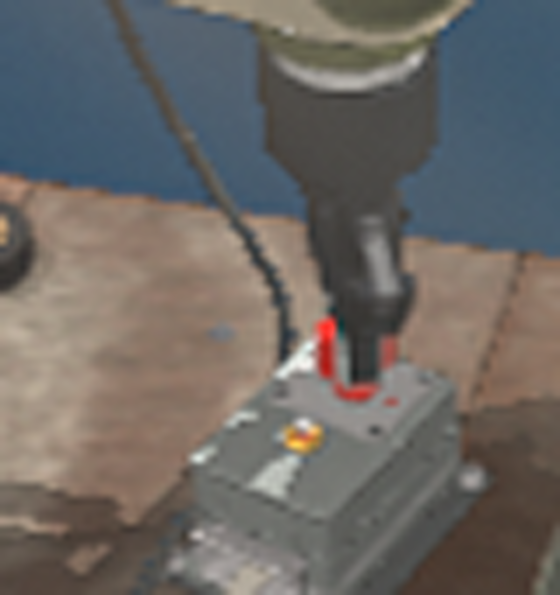

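```bash
python3 -m pendant '[[[0,0,0],-0.7,0],[[0,0,0],-0.7,0],[[0,0,0],-0.7,0],[[0,0,0],-0.7,0],[[0,0,0],-0.7,0],[[0,0,0],-0.7,0],[[0,0,0],-0.7,0],[[0,0,0],-0.7,0],[[0,0,0],-0.7,0],[[0,0,0],0,0],[[0,0,0],0,0]]'
python3 -c "
from h import *
o=env.observe();print(o['ft_force'],o['wrist_torque'],np.degrees(np.arctan2(o['tool_rot'][1,0],o['tool_rot'][0,0])))"
python3 -m pendant '[[[0,0,0],-0.7,0],[[0,0,0],-0.7,0],[[0,0,0],0,0],[[0,0,0],0,0]]'
python3 -c "
from h import *
o=env.observe();print(o['ft_force'],o['wrist_torque'],np.degrees(np.arctan2(o['tool_rot'][1,0],o['tool_rot'][0,0])))"
```

```text
time_s: 20.12
position: [0.5912, 0.0255, 0.0812]
tool_rot: [[0.673, 0.004, 0.74], [-0.74, -0.001, 0.673], [0.003, -1.0, 0.002]]
ft_force: [-5.3, 1.0, 21.9]
grip_width: 0.0103
[-5.25690301  0.96039824 21.89399532] [-0.02535617  1.03553375  0.02400131] -47.68968738942237
time_s: 20.45
position: [0.5911, 0.0255, 0.0812]
tool_rot: [[0.578, 0.004, 0.816], [-0.816, -0.001, 0.578], [0.003, -1.0, 0.003]]
ft_force: [-6.1, -0.0, 20.8]
grip_width: 0.0103
[-6.07201186 -0.04100458 20.810327  ] [-0.03393616  1.13527464 -0.00539132] -54.68999640592202
```

```bash
for i in 1; do :; done; python3 -m pendant '[[[0,0,0],-0.4,0],[[0,0,0],-0.4,0],[[0,0,0],0,0]]'
python3 -c "
from h import *
o=env.observe();print(o['ft_force'],o['wrist_torque'],np.degrees(np.arctan2(o['tool_rot'][1,0],o['tool_rot'][0,0])))"
python3 -m pendant '[[[0,0,0],-0.4,0],[[0,0,0],-0.4,0],[[0,0,0],0,0]]'
python3 -c "
from h import *
o=env.observe();print(o['ft_force'],o['wrist_torque'],np.degrees(np.arctan2(o['tool_rot'][1,0],o['tool_rot'][0,0])))"
python3 -m pendant '[[[0,0,0],-0.4,0],[[0,0,0],-0.4,0],[[0,0,0],0,0]]'
python3 -c "
from h import *
o=env.observe();print(o['ft_force'],o['wrist_torque'],np.degrees(np.arctan2(o['tool_rot'][1,0],o['tool_rot'][0,0])))"
```

```text
time_s: 20.7
position: [0.5911, 0.0254, 0.0812]
tool_rot: [[0.519, 0.003, 0.855], [-0.855, -0.001, 0.519], [0.002, -1.0, 0.002]]
ft_force: [-6.3, 0.4, 22.0]
grip_width: 0.0105
[-6.33365691  0.38064332 22.04543565] [-0.14095307  1.2055499   0.04824838] -58.76759630577182
time_s: 20.95
position: [0.5911, 0.0254, 0.0812]
tool_rot: [[0.458, 0.003, 0.889], [-0.889, -0.001, 0.458], [0.002, -1.0, 0.003]]
ft_force: [-4.3, -0.5, 21.3]
grip_width: 0.0104
[-4.2811235  -0.54865008 21.25289768] [-0.09930352  1.23906675  0.18066419] -62.76617065082109
time_s: 21.2
position: [0.5909, 0.0254, 0.0812]
tool_rot: [[0.395, 0.003, 0.919], [-0.919, -0.001, 0.395], [0.002, -1.0, 0.002]]
ft_force: [-6.9, -0.8, 22.8]
grip_width: 0.0103
[-6.91224011 -0.78947415 22.8095763 ] [-0.13243741  1.28943948  0.14134832] -66.75675993165719
```

```bash
python3 - <<'E'
from h import *
o=wr('w17');print(o['q'])
a=np.load('w17.npz'); save('w17k.png',a['p'],(190,120,400,340),2.7)
p,d=env.get_image('side'); np.savez('side8.npz',p=p,d=d); save('side8.png',p,(240,130,350,230),7)
o=env.observe();print(o['wrist_torque'],o['position'])
E
```

```text
[-8.98695807e+00  3.39963968e+01  7.99945137e+01 -2.21071961e-02
  6.58362319e+01 -3.22213082e+01]
[-0.1496061   1.32827998  0.10119832] [0.59093272 0.02540647 0.08117439]
```

View pics/w17k.png

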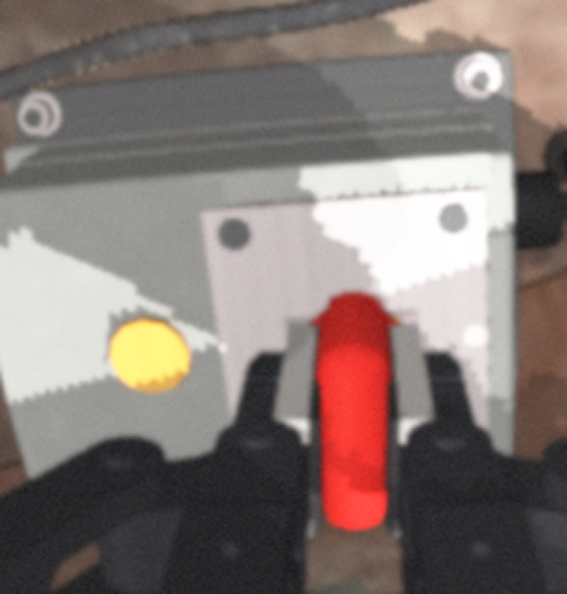

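View pics/side8.png

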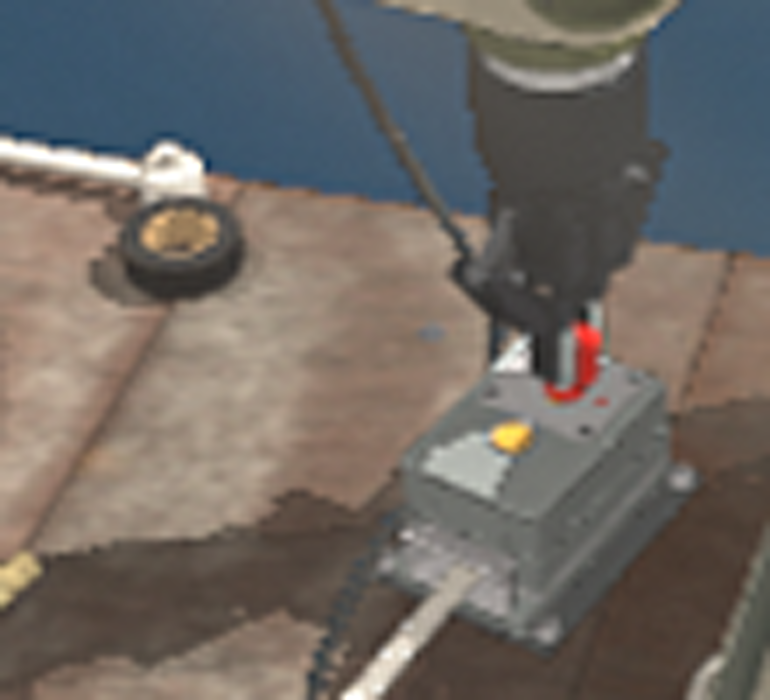

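```bash
python3 -m pendant '[[[0,0,0],-0.4,0],[[0,0,0],0,0],[[0,0,0],0,0],[[0,0,0],0,0],[[0,0,0],0,0],[[0,0,0],0,0],[[0,0,0],0,0],[[0,0,0],0,0],[[0,0,0],0,0],[[0,0,0],0,0],[[0,0,0],0,0]]'
python3 - <<'E'
from h import *
o=env.observe();print(o['wrist_torque'],o['ft_force'],o['grip_width'])
wr('w18');a=np.load('w18.npz'); save('w18k.png',a['p'],(190,120,400,340),2.7)
E
```

```text
time_s: 22.22
position: [0.5908, 0.0254, 0.0812]
tool_rot: [[0.364, 0.003, 0.931], [-0.931, -0.001, 0.364], [0.002, -1.0, 0.002]]
ft_force: [-7.4, 0.1, 23.7]
grip_width: 0.0104
[-0.11407309  1.42328181  0.29108423] [-7.38838542  0.06132549 23.70680959] 0.010433465790344097
```

View pics/w18k.png

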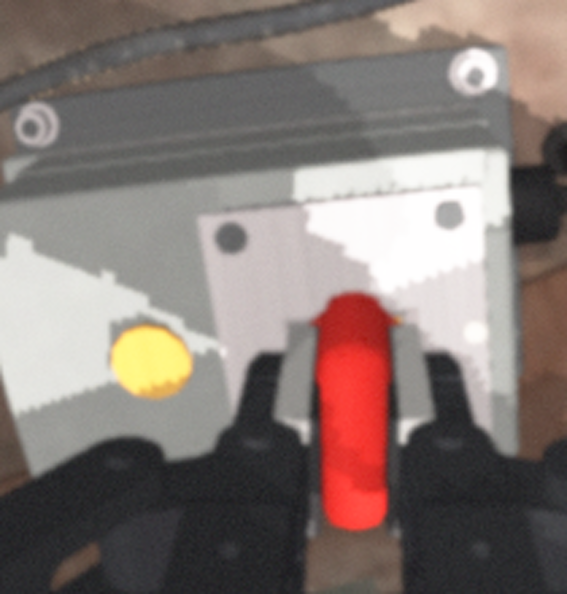

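Torque has climbed to 0.29 N·m, well above the spring's 0.065, so the key is on its stop. The bolt is flush in its bush. Handing in.

```bash
python3 -c "
from rig import env
print(env.close_job())"
```

```text
the job is handed in; nothing more can be done
None
```

The job is handed in: the spanner is locked in the holder, and the arm is still gripping the key and holding it turned against its spring. Robot time was about 22 s of the 72 s allowed.

- **Spanner:** I slid it in ring first. It met no resistance until it stopped at about 12 N, with the ring within about 3 mm of the measured bolt axis, and then I let go of it.
- **Key:** I pushed it down with a slight rock past both pins. It stopped at the TCP height expected for home (81 mm), with about 29 N of push.
- **Turn:** I turned it about 96° clockwise at the wrist, which covers the 86° travel plus play and flex. The wrist torque then rose to about 0.29 N m, well above the spring's 0.065, so it is on its stop.
- **Last pictures:** The bolt no longer stands out of its bush, the grip is 10.4 mm wide, and the arm still presses the key down with about 24 N.

- **Disagreements:** Both grip readings came out below the stated sizes: about 10 mm on the 15 mm shank and the 12 mm handle. Both parts lifted and stayed held. The tail-end measurement of the spanner's home position disagreed with the bolt axis by 2–3 mm, inside the ring hole's play. No check failed.

I moved nothing else on the bench and saw no other object disturbed in the pictures.

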